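# Mount the green drum in the bangle polisher's quick coupler

### The job

Fit the green polishing drum to the bangle polisher: push the blue-flanged coupler sleeve back until the red catch holds it, lay the green drum in the polisher's aluminium trough and push it home to the bottom of the socket, then press the red paddle so that the sleeve springs forward and locks it. Last of all, slide the orange selector grip right up to its end stop on the coupler side. Leave the tan drum, the loose green bangle, the caliper and the brush where they are, and let go of everything at the end.

Things in the scene. Friction and masses are not known exactly. Their poses are not given: they have to be found in the camera images.
- polisher: Bench polishing head fixed to the table, base 165 x 420 x 20 mm. Origin: underside of the base, right below the spindle axis (x = 0, z = 80 mm). Its y axis is the spindle direction, level, roughly world y: open trough at -y, coupler and headstock at +y; z up. White headstock 100 x 100 mm from y = 115 to 215 mm, top at z = 104 mm, then the motor to y = 270 mm.
- trough (a point): Middle (along y) of the aluminium V trough, on the spindle axis: polisher (0, -92, 80) mm. The trough runs from y = -200 to +15 mm; a drum lying in it is coaxial with the socket, its top 26 mm above this axis. The trough walls reach up to 15 mm below the axis, 22 mm either side of it.
- seat (a point): Centre of the bottom of the socket bore (polisher 0, 83, 80 mm); the tip of a fully home drum touches it. Axes as the polisher's. Bore 27 mm, mouth at y = 35 mm. Two pins in the bore at y = 55 mm follow the sleeve: they block the shank while it is forward, are clear when it is caught back, and enter the shank's groove when it springs forward with the drum fully home.
- sleeve (a joint): Coupler sleeve round the socket, slides along polisher y, in m. 0 = fully forward (sprung there, 4 N); grows as it is pushed back towards the headstock (+y); stop at 0.030. Spring 250 N/m; about 13 N at most with the drag of the catch. Pushed past about 0.025 and let go, it stays caught at about 0.0235.
- flange_top (a point): Topmost point of the front face of the sleeve's round blue flange (diameter 84 mm, 8 mm thick, on the spindle axis); sleeve forward: polisher y = 30, z = 122 mm. It faces -y, over the trough; push it to +y, e.g. with closed fingertips lowered in front of it. Stay above z = 100 mm while pushing: behind the flange is the fixed socket tube, 36 mm across, from y = 35 mm.
- catch (a joint): Red spring catch on the headstock, in rad. 0 = at rest (nose down), grows as the paddle is pressed, 0.30 at the stop. It snaps by itself behind the sleeve's rim when the sleeve is pushed back; it lets the sleeve go beyond about 0.2. Comes back when released.
- paddle (a point): Middle of the top face of the catch's red paddle, 36 mm (x) by 40 mm (y), at polisher x = 0, y = 170 mm, z = 133 mm at rest. Pressing it down by 9 mm or more (13 mm at the stop) with about 3 to 5 N trips the catch.
- selector (a joint): Orange selector grip sliding along polisher y on an aluminium track on the robot side of the trough. In m: 0 at the far -y end, 0.09 at the end stop on the coupler side (+y). Starts in 0 to 0.03; about 1.5 N of friction, stays where it is left.
- selector_top (a point): Middle of the top face of the orange grip, 28 mm (x) by 20 mm (y), 40 mm high; at polisher x = -75 mm, z = 75 mm, y = -145 mm plus the joint value.
- green: The green drum to be mounted, 0.3 to 0.56 kg, loose on a light wooden V rest, shank pointing roughly as polisher +y. Origin: middle of the drum on its axis; y axis along it to the shank. Drum 52 mm across, y = -50 (flat rear) to +50 mm. On the rest its axis is 55 mm up; the rest's walls end 15 mm below the axis. When home its origin is at polisher y = -25, its rear at y = -75 mm.
- green_tip (a point): Centre of the end of the green drum's steel shank, on the axis 108 mm from the drum's origin. Shank 22 mm across from y = 50 mm, groove 12 mm across from 73 to 87 mm, the last 6 mm 16 mm across.
- tan: A second, tan drum of the same shape and size on a rest of its own (the two places are swapped at random). Leave it alone.
- bangle: Loose green jade bangle lying flat, 76 mm across, 10 mm high. Origin: centre of its underside. Leave it alone.
- caliper: Digital caliper lying flat, 210 mm long along its x, 14 mm high. Leave it alone.
- brush: Brush with a wooden handle lying flat, 200 mm long along its x. Leave it alone.
Not all that is in view belongs to the job. There is more than one size of the green; the job needs the middle-sized.

How it is judged (in metres and radians):
On the way, in this order (a step that is already met when the one before it is completed fails the run):
1. the sleeve is pushed back and stays back (value of joint sleeve above 0.02 m and not (distance between green_tip and seat below 0.006 m and angle between the y axis of green and the y axis of polisher, either way round below 0.06 rad)), for 0.5 s.
2. the green drum is fully home in the socket while the sleeve is still back (distance between green_tip and seat below 0.006 m and angle between the y axis of green and the y axis of polisher, either way round below 0.06 rad and value of joint sleeve above 0.018 m), for 0.2 s.
3. the sleeve has sprung forward over the seated drum, selector not yet at its stop (distance between green_tip and seat below 0.006 m and angle between the y axis of green and the y axis of polisher, either way round below 0.06 rad and value of joint sleeve below 0.003 m and value of joint selector below 0.085 m), for 0.2 s.
4. the selector is at its end stop (value of joint selector above 0.085 m), for 0.2 s.
At the end, for the whole second after the job is handed in: The green drum's tip is within 6 mm of the bottom of the socket and its axis within 0.06 rad of the spindle's, at rest; the sleeve is forward (within 3 mm of its front stop), the catch at rest (below 0.05 rad) and the selector within 5 mm of its end stop on the coupler side (above 0.085) (distance between green_tip and seat below 0.006 m and angle between the y axis of green and the y axis of polisher, either way round below 0.06 rad and value of joint sleeve below 0.003 m and value of joint catch below 0.05 rad and value of joint selector above 0.085 m and linear speed of green below 0.01 m/s); the robot touches nothing.
It fails at once if the tan drum, the loose green bangle, the caliper or the brush is moved more than 40 mm from its place (distance of any of tan, bangle, caliper, brush from where it was at the start of the episode above 0.04 m).
It also fails if it takes over 72 s, if anything falls off the work surface, if the arm or the gripper's body presses on something with over 40 N, if the wrist force passes 120 N, or if a joint passes its speed limit or range.

### The arm

A 6-joint arm with a two-finger parallel gripper is mounted at the origin on the work surface. World frame = base frame: x ahead of the robot, y to its left, z up, the work surface at z = 0. Lengths are in m, angles in degrees, forces in N, time in s.
With the tool pointing down it reaches from about 0.35 to 0.875 m from the base axis. Payload 4.2 kg.
Tool frame: the origin (TCP) lies on the centre line of the jaws, within the pads' length; the fingertips stand arm.finger_overhang ahead of it and the grasp point (between the pads) lies 6 mm ahead of it (arm.finger_overhang is the distance from the TCP to the fingertips, in m); z points along the fingers, y is the direction in which the jaws open and shut (so a half turn about z gives the same grasp; the last joint's range is limited). The gripper opens to 85 mm and grips with 20 to 120 N. Pads are 22 mm wide; open, the fingers measure 114 mm over their backs; the gripper's body (76 mm by 85 mm) begins 54 mm behind the grasp point. The pads swing forward as they close: fully open they stand 13 mm farther back than shut.
Start: joints at [86.15, 22.042, 0.453, 0, -68.411, -14.817], TCP at [0.2, 0.592, 0.256] pointing down, gripper open.
Joint ranges: [-179.83, 179.83], [-69.29, 118.12], [-61.27, 80.66], [-181.25, 117.63], [-171.15, -9.14], [-177.46, 177.46]. Speed limits (degrees/s): [159.86, 159.86, 180, 180, 180, 180].

### API

Orientations are given as a 3x3 rotation matrix whose columns are the frame's x, y, z axes.
In Python, from station import arm gives the robot as it stands. The module is installed in compiled form; this text tells all that it offers.
- The arm moves only by the tool drive_tool, never from a script. Its argument "moves" is a list of rows, each an object of numbers: "tx", "ty", "tz": the shift along the world's x, y, z in cm; "ax", "ay", "az": the turn, a rotation vector about the world's x, y, z in rad; "claw": the opening, from 0 (shut) to 1 (fully open). A call has 1 to 12 rows; each row shifts and turns the commanded pose from where the row before left it; what a row does not reach is not made up. A row lasts 1/12 s, in which the tool goes at most 41.7 mm and 7.16 degrees, less where a joint would pass 70% of its speed; a pose out of reach is approached as far as the arm can. A call is refused whole if a number of a shift passes 4.17 or a number of a turn 0.125, either way. A call with a gripper value outside its range is refused whole. The fingers move at their own pace and stop on an object; "grip_force" is the grip in N (left out, the last holds). Time passes only in rows, so rows that do not move let the fingers close. It gives the time, the measured TCP pose, the force and the opening at its end, in the units of the state.
- arm.state(): the state, without advancing time (a new reading comes with each control period).
- arm.capture(name): name is "scene" or "top"; returns a dict with "img" (480x640x3 uint8, red, green, blue), "depth" (480x640 float32, m along the optical axis (not along the pixel's ray), 0 where there is no reading), "K" (3x3 intrinsics, pixels), "k1" (the pictures are not rectified: a ray, as slopes to the right and down, at radius r is drawn at 1 + k1 r^2 times it, then the intrinsics apply), "R" (3x3) and "t" (3): a world point X has camera coordinates R X + t. Camera axes: x right, y down, z forward; pixel columns grow to the right and rows downward; lengths in m; the calibration is good to about 2 mm. A picture is of the moment at which its call begins.
- arm.hand_in(): hands the job in, once; it reports no verdict.
Trained networks look in a picture, given as the dict that the camera call returned (one of the last four; its "shot" number tells which), for a name from the list of things; names that differ only in an ending like _2 or _b are one class to them, and where a whole thing is asked for, a point or a joint stands for the part that bears it (a point fixed in the world has none). Each returns a list of dicts, best first, with "score" (0 to 1); they miss things now and then, are a little off and sometimes report something else, mostly with a low value. They report only what shows in the picture. A call takes as long as a camera call. They do not tell look-alikes from the thing itself.
- arm.recognise(thing, picture): "xyz" ([x, y, z] in m, in the coordinates of the camera as it stood for that picture, good to about 4 mm: the middle of the surface that is visible of it).
- arm.cut_out(thing, picture): "pixels" (480x640 bool, what is visible of it).
The state is a dict: "time": time; "qpos": joint angles; "dq": joint speeds; "tau": joint torques, N m; "tcp_pos": TCP position; "orientation": TCP orientation; "contact_force": force on the tool from outside, world axes, zero at the start; "moment": the same for the moment, N m; "opening": finger opening in m.
Only numpy, scipy, OpenCV 4.12 (cv2) and the standard library are available. Lean on these libraries where they do the work, as an engineer would, in place of code of your own. Each camera call takes 0.05 s, during which the arm holds its last target.

## Working session

There is one attempt and no reset: what is moved stays moved. The work goes in short steps, Python scripts to look and compute and a tool call to move; the robot and the scene stay as the last step left them, time stands still between calls to the robot, and variables do not carry over. Pictures are saved under pics/ and viewed, and the job is handed in when it is done.

Besides the shell and the picture viewer there is one more tool, called after "Call:" by a JSON object that holds its "fn" and its "kwargs", one argument or row to a line. drive_tool: Moves the arm, as the interface text tells. Its arguments: {"type":"object","properties":{"moves":{"type":"array","items":{"type":"object","properties":{"tx":{"type":"number"},"ty":{"type":"number"},"tz":{"type":"number"},"ax":{"type":"number"},"ay":{"type":"number"},"az":{"type":"number"},"claw":{"type":"number"}}}},"grip_force":{"type":"number"}},"required":["moves"]}

```bash
mkdir -p pics; ls
python3 - <<'E'
from station import arm
import cv2,numpy as np
s=arm.state();print(s['time'],s['tcp_pos'],s['orientation'],s['contact_force'],s['opening'],arm.finger_overhang)
for n in ['scene','top']:
    p=arm.capture(n);cv2.imwrite(f'pics/{n}0.png',p['img'][:,:,::-1])
    print(n,p['K'],p['k1'],p['R'],p['t'],p['shot'])
    np.savez(f'{n}0.npz',**{k:p[k] for k in ['img','depth','K','k1','R','t']})
    R=p['R'];t=p['t']
    for th in ['polisher','green','tan','flange_top','paddle','selector_top','green_tip','bangle','caliper','brush']:
        for r in arm.recognise(th,p)[:4]:
            c=np.array(r['xyz']);print(th,round(r['score'],2),np.round(R.T@(c-t),3))
E
```

```text
pics
0.0 [0.19984163 0.59162808 0.25522079] [[ 9.47337788e-01 -3.20235481e-01 -5.93849206e-04]
 [-3.20236011e-01 -9.47335435e-01 -2.11454080e-03]
 [ 1.14576595e-04  2.19335631e-03 -9.99997588e-01]] [ 0.13602035  0.43369721 -0.94780441] 0.08534579335658843 0.025
scene [[562.51161163   0.         315.03876048]
 [  0.         562.51161163 246.6612033 ]
 [  0.           0.           1.        ]] -0.13782235607056356 [[ 0.6048484   0.79633152 -0.00381067]
 [ 0.62545878 -0.47801414 -0.61668777]
 [-0.49290946  0.37061919 -0.78719863]] [-0.17791126 -0.21881829  1.81487379] 1
polisher 0.81 [0.635 0.024 0.034]
green 0.76 [ 0.539 -0.601  0.037]
green 0.69 [ 0.43  -0.213  0.07 ]
green 0.68 [ 0.186 -0.335  0.064]
tan 0.62 [0.407 0.129 0.076]
tan 0.37 [0.626 0.169 0.131]
tan 0.21 [0.636 0.022 0.034]
flange_top 0.57 [0.64  0.055 0.096]
paddle 0.71 [0.627 0.175 0.13 ]
selector_top 0.53 [0.628 0.173 0.129]
selector_top 0.49 [ 0.579 -0.132  0.07 ]
green_tip 0.97 [ 0.188 -0.333  0.064]
green_tip 0.77 [ 0.539 -0.605  0.036]
green_tip 0.65 [ 0.429 -0.218  0.073]
bangle 0.48 [ 0.437 -0.007  0.008]
caliper
[... 183 characters left out ...]
     ]] 0.015067767260264238 [[ 0.02512707 -0.99967267  0.00481479]
 [-0.99578557 -0.02545373 -0.08810903]
 [ 0.08820274 -0.00258058 -0.9960992 ]] [-0.06929639  0.44031099  1.33710165] 2
polisher 0.93 [0.611 0.042 0.038]
green 0.85 [ 0.532 -0.602  0.037]
green 0.81 [ 0.168 -0.317  0.064]
green 0.55 [ 0.42  -0.212  0.077]
tan 0.64 [0.442 0.414 0.01 ]
tan 0.63 [0.403 0.134 0.074]
flange_top 0.64 [0.629 0.07  0.106]
paddle 0.76 [0.625 0.173 0.139]
selector_top 0.64 [ 0.564 -0.125  0.071]
green_tip 0.76 [ 0.53  -0.6    0.033]
green_tip 0.73 [ 0.42  -0.206  0.077]
bangle 0.71 [ 0.437 -0.002  0.006]
caliper 0.73 [0.444 0.415 0.007]
brush 0.96 [ 0.535 -0.383  0.019]
brush 0.2 [ 0.441 -0.002  0.01 ]
```

View pics/scene0.png

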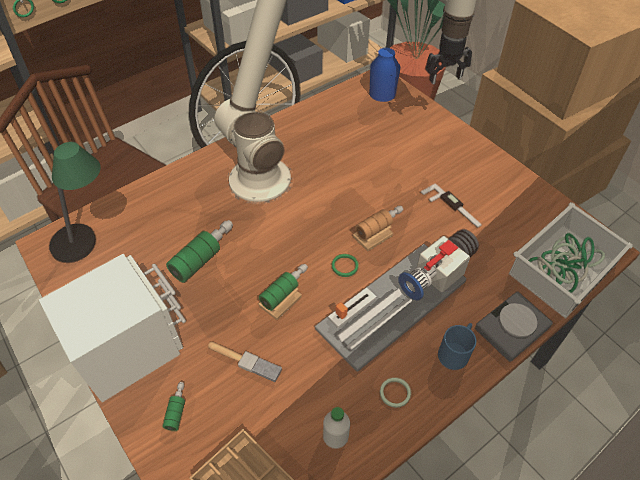

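View pics/top0.png

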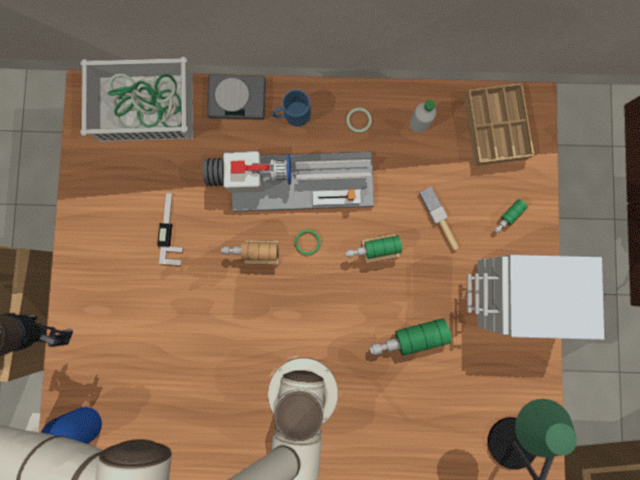

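Green candidates: a large drum at scene (200,252), a medium one on a light V rest at (280,288), a small one at (175,407), plus the bangle at (345,265). I choose the medium one on the rest and will check it in a crop.

```bash
cat > h.py <<'E'
import numpy as np,cv2
def cloud(p):
    v,u=np.mgrid[0:480,0:640]
    q=cv2.undistortPoints(np.stack([u,v],-1).reshape(-1,1,2).astype(float),np.array(p['K']),np.array([float(p['k1']),0,0,0,0])).reshape(480,640,2)
    d=np.array(p['depth'],float)
    c=np.dstack([q[...,0]*d,q[...,1]*d,d])
    X=(c-np.array(p['t']))@np.array(p['R'])
    X[d<=0]=np.nan
    return X
def proj(p,X):
    rv,_=cv2.Rodrigues(np.array(p['R']))
    return cv2.projectPoints(np.array(X,float).reshape(-1,1,3),rv,np.array(p['t']),np.array(p['K']),np.array([float(p['k1']),0,0,0,0]))[0].reshape(-1,2)
E
python3 - <<'E'
from h import *
for n,(a,b,c,d) in {'scene':(225,385,220,490),'top':(140,275,200,420)}.items():
    p=np.load(n+'0.npz');i=p['img'][a:b,c:d,::-1]
    cv2.imwrite(f'pics/{n}crop.png',cv2.resize(i,None,fx=2.95,fy=2.95,interpolation=cv2.INTER_CUBIC))
    X=cloud(p); hsv=cv2.cvtColor(p['img'],cv2.COLOR_RGB2HSV)
    x,y,z=X[...,0],X[...,1],X[...,2]
    table=(z<.012)&(z>-.02)&(abs(x-.45)<.3)&(abs(y)<.5)
    print(n,'table z',np.nanmedian(z[table]),np.nanstd(z[table]))
    reg=(x>.5)&(x<.75)&(y>-.4)&(y<.35)&(z>.015)
    pts=X[reg]
    # base top
    b=reg&(z<.026)
    P=X[b].astype(np.float32)
    print('base z',np.median(P[:,2]),cv2.minAreaRect(P[:,:2]),len(P))
    h=reg&(z>.095)&(z<.112)&(y>.1)
    P=X[h].astype(np.float32);print('head',np.median(P[:,2]),cv2.minAreaRect(P[:,:2]),len(P))
    S,V=hsv[...,1],hsv[...,2];H=hsv[...,0]
    red=reg&(z>.11)&((H<6)|(H>174))&(S>150)
    P=X[red];print('red',len(P),P.min(0),P.max(0),np.median(P,0))
    org=reg&(z>.06)&(H>6)&(H<20)&(S>150)&(y<0)
    P=X[org];print('org',len(P),P.min(0),P.max(0),np.median(P,0))
    bl=reg&(H>100)&(H<130)&(S>100)&(abs(y-.07)<.1)
    P=X[bl];print('blue',len(P),P.min(0),P.max(0),np.median(P,0),P[P[:,2].argmax()])
    gr=(H>40)&(H<90)&(S>100)&(z>.04)&(x>.3)&(x<.5)&(y>-.35)&(y<-.1)
    P=X[gr].astype(np.float32);print('green',len(P),P.min(0),P.max(0),cv2.minAreaRect(P[:,:2]))
E
```

```text
scene table z 0.0003478838436660578 0.0031666953889484153Traceback (most recent call last):
  File "<stdin>", line 14, in <module>
cv2.error: OpenCV(4.12.0) /io/opencv/modules/imgproc/src/convhull.cpp:143: error: (-215:Assertion failed) total >= 0 && (depth == CV_32F || depth == CV_32S) in function 'convexHull'
```

```bash
ls pics
```

```text
scene0.png
scenecrop.png
top0.png
```

View pics/scenecrop.png

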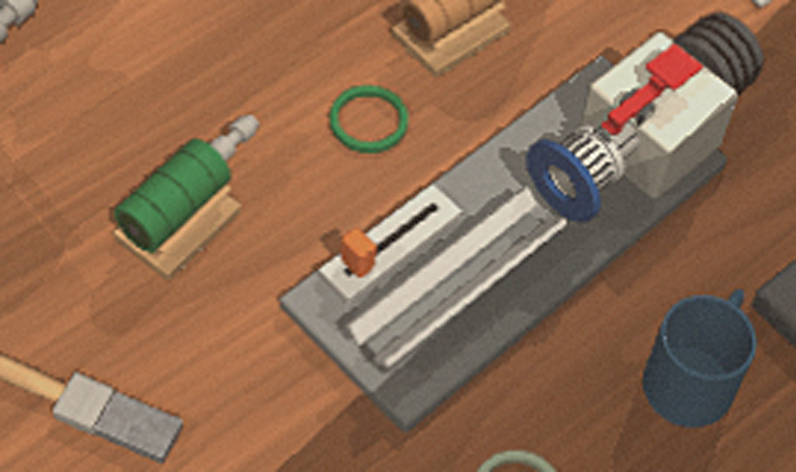

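The crop shows the medium green drum lying on the wooden V rest, with its shank to the upper right (scene about (305,268)). That confirms the choice. Next are the precise poses.

Run:
```python
from h import *
np.set_printoptions(precision=4,suppress=True)
mar=lambda P:cv2.minAreaRect(np.ascontiguousarray(P[:,:2],dtype=np.float32)) if len(P)>3 else None
for n in ['scene','top']:
    p=np.load(n+'0.npz')
    X=cloud(p); hsv=cv2.cvtColor(p['img'],cv2.COLOR_RGB2HSV)
    x,y,z=X[...,0],X[...,1],X[...,2]
    reg=(x>.5)&(x<.75)&(y>-.4)&(y<.35)&(z>.012)
    H,S,V=hsv[...,0],hsv[...,1],hsv[...,2]
    P=X[reg&(z<.028)&(S<60)]
    print(n,'base',np.median(P[:,2]),mar(P),len(P))
    P=X[reg&(z>.095)&(z<.112)&(y>.1)&(S<60)&(V>150)];print('head',np.median(P[:,2]),mar(P),len(P))
    P=X[reg&(z>.10)&((H<6)|(H>174))&(S>150)];print('red',len(P),P.min(0),P.max(0),np.median(P,0))
    P=X[reg&(z>.066)&(H>6)&(H<20)&(S>150)&(y<0)];print('org',len(P),P.min(0),P.max(0),np.median(P,0))
    P=X[reg&(H>100)&(H<130)&(S>100)&(abs(y-.07)<.1)];print('blue',len(P),P.min(0),P.max(0),np.median(P,0),P[P[:,2].argmax()])
    P=X[(H>40)&(H<90)&(S>100)&(z>.04)&(x>.3)&(x<.5)&(y>-.35)&(y<-.1)];print('green',len(P),P.min(0),P.max(0),mar(P))
    # cylinder fit r=26
    from scipy.optimize import least_squares
    def f(q):
        o=np.array([q[0],-.21,q[1]]);d=np.array([q[2],1,q[3]]);d/=np.linalg.norm(d)
        w=P-o;return np.linalg.norm(w-np.outer(w@d,d),axis=1)-.026
    r=least_squares(f,[.42,.055,0,0],loss='soft_l1',f_scale=.002)
    d=np.array([r.x[2],1,r.x[3]]);d/=np.linalg.norm(d);o=np.array([r.x[0],-.21,r.x[1]]);s=(P-o)@d
    print('cyl',r.x,np.std(f(r.x)),'ends',o+d*np.percentile(s,1),o+d*np.percentile(s,99))
    i=p['img'][140:275,200:420,::-1]
    if n=='top':cv2.imwrite('pics/topcrop.png',cv2.resize(i,None,fx=3.6,fy=3.6,interpolation=cv2.INTER_CUBIC))
```

```text
scene base 0.01954387709190739 ((0.6148606538772583, -0.024064183235168457), (0.7611986398696899, 0.2115584909915924), 86.42525482177734) 4811
head 0.1035230072183931 ((0.6442215442657471, 0.2356097400188446), (0.27435946464538574, 0.1244545727968216), 73.11737060546875) 731
red 292 [0.5969 0.1039 0.1014] [0.6445 0.2306 0.1387] [0.6288 0.1709 0.1288]
org 73 [ 0.5561 -0.137   0.0662] [ 0.5845 -0.1182  0.078 ] [ 0.5722 -0.1278  0.0734]
blue 94 [0.608  0.0464 0.0514] [0.6768 0.0586 0.1261] [0.6413 0.0535 0.1094] [0.6509 0.0498 0.1261]
green 509 [ 0.3964 -0.2728  0.0437] [ 0.4577 -0.1703  0.0872] ((0.42716333270072937, -0.22008571028709412), (0.050133105367422104, 0.10027024149894714), 10.345474243164062)
cyl [ 0.4211  0.0551 -0.2106 -0.0062] 0.002849347529992268 ends [ 0.4333 -0.2675  0.0554] [ 0.4135 -0.1737  0.0549]
top base 0.020144519300184686 ((0.6132577061653137, -0.09071758389472961), (0.6234811544418335, 0.2008253037929535), 87.80885314941406) 4505
head 0.10374163647351331 ((0.6433532238006592, 0.2372000813484192), (0.2670232057571411, 0.11932428926229477), 74.148681640625) 889
red 265 [0.6113 0.1064 0.1106] [0.6435 0.206  0.1396] [0.6289 0.1748 0.1306]
org 51 [ 0.5572 -0.1321  0.0668] [ 0.5829 -0.1177  0.0813] [ 0.5685 -0.1262  0.0741]
blue 82 [0.5955 0.0478 0.0591] [0.6717 0.0566 0.1264] [0.6346 0.0509 0.1113] [0.6454 0.051  0.1264]
green 548 [ 0.3936 -0.2684  0.0602] [ 0.4554 -0.1684  0.087 ] ((0.42330777645111084, -0.21897150576114655), (0.04684363678097725, 0.09805687516927719), 13.58860969543457)
cyl [ 0.4223  0.0551 -0.2114  0.0026] 0.0022591458464200982 ends [ 0.4339 -0.2651  0.0549] [ 0.4143 -0.1724  0.0552]
```

View pics/topcrop.png

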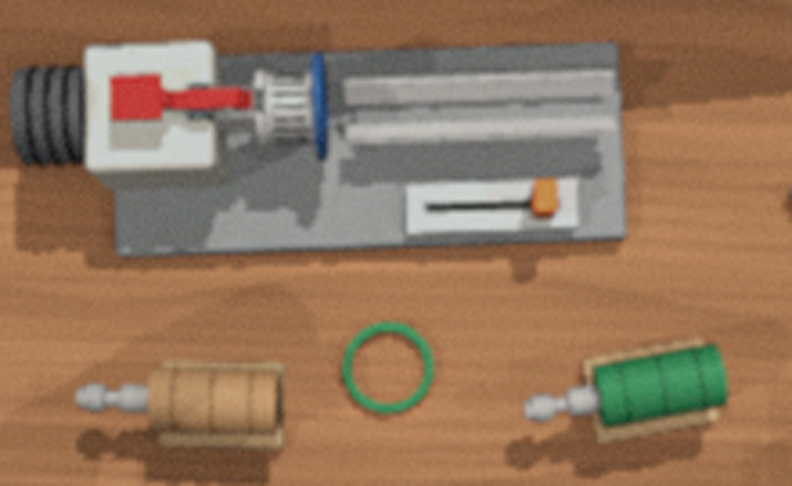

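```bash
cat > fit.py <<'E'
from h import *
from scipy.optimize import least_squares
np.set_printoptions(precision=4,suppress=True)
def box(P,lo,hi):
    lo=np.array(lo);hi=np.array(hi);c=(lo+hi)/2;q=abs(P-c)-(hi-lo)/2
    return np.linalg.norm(np.maximum(q,0),axis=1)+np.minimum(q.max(1),0)
def prep(p):
    X=cloud(p); hsv=cv2.cvtColor(p['img'],cv2.COLOR_RGB2HSV)
    x,y,z=X[...,0],X[...,1],X[...,2]
    H,S,V=[hsv[...,i] for i in range(3)]
    reg=(x>.5)&(x<.75)&(y>-.4)&(y<.35)
    W=X[reg&(z>.03)&(z<.11)&(y>.1)&(y<.24)&(S<70)&(V>110)]
    B=X[reg&(H>100)&(H<130)&(S>100)&(abs(y-.07)<.1)&(z>.045)]
    Rd=X[reg&(z>.122)&((H<6)|(H>174))&(S>150)]
    E=cv2.erode((reg&(z>.012)&(z<.028)).astype(np.uint8),np.ones((1,1)))>0
    return W,B,Rd
def fit(p,paddle=True):
    W,B,Rd=prep(p)
    def loc(P,q):
        c,s=np.cos(q[2]),np.sin(q[2]);d=P-[q[0],q[1],0]
        return np.c_[d[:,0]*c+d[:,1]*s,-d[:,0]*s+d[:,1]*c,d[:,2]]
    def f(q):
        w=loc(W,q);w=w[:];r1=box(w,[-.05,.115,.02],[.05,.215,.104])
        b=loc(B,q);rr=np.hypot(b[:,0],b[:,2]-.08)
        r2=np.r_[np.maximum(rr-.042,0),b[:,1]-.033-q[3]]
        return np.r_[r1,r2]
    best=least_squares(f,[.63,.02,.03,0],loss='soft_l1',f_scale=.002)
    q=best.x;r=loc(Rd,q)
    r=r[r[:,1]>.145]
    print('q',q,'counts',len(W),len(B),'rms',np.median(abs(f(q))),'paddle loc min/max/mean',r.min(0),r.max(0),r.mean(0))
    return q
if __name__=='__main__':
    for n in ['scene','top']:
        p=np.load(n+'0.npz');q=fit(p)
        im=p['img'][:,:,::-1].copy();im=cv2.resize(im,None,fx=3,fy=3,interpolation=cv2.INTER_CUBIC)
        c,s=np.cos(q[2]),np.sin(q[2])
        def dr(L,col):
            L=np.array(L,float);Wd=np.c_[q[0]+L[:,0]*c-L[:,1]*s,q[1]+L[:,0]*s+L[:,1]*c,L[:,2]]
            pix=(proj(p,Wd)+.5)*3-.5
            cv2.polylines(im,[np.round(pix).astype(np.int32)],False,col,1)
        dr([[-.05,.115,.104],[.05,.115,.104],[.05,.215,.104],[-.05,.215,.104],[-.05,.115,.104]],(255,0,255))
        a=np.linspace(0,2*np.pi,60)
        dr(np.c_[.042*np.cos(a),0*a+.03,.08+.042*np.sin(a)],(0,255,255))
        dr([[-.022,-.2,.065],[-.022,.015,.065]],(0,255,0));dr([[.022,-.2,.065],[.022,.015,.065]],(0,255,0))
        dr([[-.018,.15,.133],[.018,.15,.133],[.018,.19,.133],[-.018,.19,.133],[-.018,.15,.133]],(0,255,0))
        if n=='scene': im=im[660:1140,900:1500]
        else: im=im[440:660,600:1150]
        cv2.imwrite(f'pics/{n}fit.png',im)
E
python3 fit.py
```

```text
q [0.6365 0.0197 0.0675 0.0002] counts 1188 94 rms 0.001480683426454795 paddle loc min/max/mean [-0.016   0.1455  0.1226] [0.0186 0.1887 0.1387] [0.0018 0.1669 0.1322]
q [0.6372 0.0154 0.0527 0.0027] counts 996 82 rms 0.0016303728438500018 paddle loc min/max/mean [-0.0163  0.148   0.123 ] [0.015  0.191  0.1396] [-0.0015  0.1708  0.1328]
```

View pics/scenefit.png

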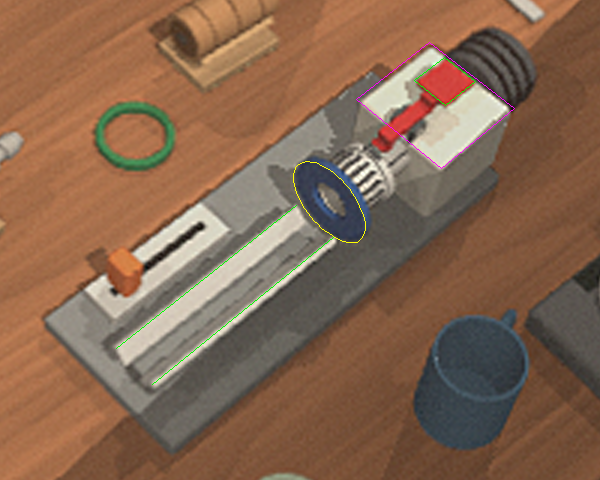

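View pics/topfit.png

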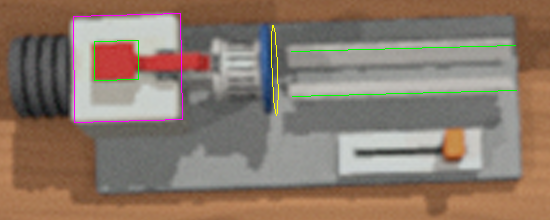

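Run:
```python
from h import *
np.set_printoptions(precision=4,suppress=True)
def onplane(p,uv,z):
    q=cv2.undistortPoints(np.array(uv,float).reshape(-1,1,2),np.array(p['K']),np.array([float(p['k1']),0,0,0,0])).reshape(-1,2)
    R=p['R'];C=-R.T@p['t'];D=np.c_[q,np.ones(len(q))]@R
    return C+D*((z-C[2])/D[:,2])[:,None]
for n in ['scene','top']:
    p=np.load(n+'0.npz');g=cv2.GaussianBlur(p['img'],(3,3),0)
    lsd=cv2.createLineSegmentDetector()
    L=lsd.detect(cv2.cvtColor(g,cv2.COLOR_RGB2GRAY))[0].reshape(-1,4)
    for l in L:
        for z in [.065]:
            W=onplane(p,l.reshape(2,2),z)
            d=W[1]-W[0];ln=np.hypot(*d[:2])
            if ln>.09 and W[:,0].min()>.5 and W[:,0].max()<.75 and abs(W[:,1]).max()<.3:
                if abs(d[0])<abs(d[1])*.3:
                    W0=onplane(p,l.reshape(2,2),.02)
                    th=-d[0]/d[1]
                    print(n,l,'len',round(ln,3),'yaw',round(th,4),'z65:',W[:,:2].ravel(),'z20',W0[:,:2].ravel())
```

```text
scene [345.3911 355.0798 411.7583 300.2216] len 0.236 yaw 0.0741 z65: [ 0.6802 -0.2007  0.6627  0.0351] z20 [ 0.6634 -0.1847  0.6453  0.0597]
scene [442.8459 235.6648 420.0754 252.8055] len 0.095 yaw 0.0509 z65: [0.5585 0.2544 0.5633 0.16  ] z20 [0.5373 0.287  0.5422 0.1891]
scene [396.625  289.0522 335.9504 336.0452] len 0.214 yaw 0.0581 z65: [ 0.6128  0.0273  0.6252 -0.1862] z20 [ 0.5935  0.0516  0.6064 -0.1697]
scene [409.4255 298.188  350.3032 345.5341] len 0.21 yaw 0.0615 z65: [ 0.6544  0.0346  0.6673 -0.1747] z20 [ 0.6367  0.0592  0.65   -0.1578]
scene [332.7724 331.4369 376.5707 296.1934] len 0.156 yaw 0.0819 z65: [ 0.6102 -0.1844  0.5975 -0.0292] z20 [ 0.5908 -0.1678  0.5776 -0.007 ]
scene [343.1085 339.3539 399.9963 294.8219] len 0.2 yaw 0.0578 z65: [ 0.6432 -0.1779  0.6316  0.0221] z20 [ 0.625  -0.1612  0.613   0.0462]
scene [405.9803 257.3425 368.3581 285.9318] len 0.144 yaw 0.0621 z65: [ 0.551   0.1182  0.5599 -0.0253] z20 [ 0.5295  0.1458  0.5387 -0.0029]
scene [357.9284 367.886  440.8539 299.6531] len 0.296 yaw 0.0571 z65: [ 0.725  -0.1984  0.7081  0.0967] z20 [ 0.7098 
[... 576 characters left out ...]
3]
top [298.111  178.9922 368.2002 176.4355] len 0.201 yaw 0.0633 z65: [ 0.6125  0.0257  0.6252 -0.1752] z20 [ 0.6225  0.0285  0.6356 -0.1793]
top [249.3624 209.0243 313.1201 206.7395] len 0.182 yaw 0.0624 z65: [ 0.522   0.1618  0.5333 -0.0195] z20 [ 0.5289  0.1693  0.5406 -0.0183]
top [368.1166 170.3782 291.9127 172.9783] len 0.219 yaw 0.061 z65: [ 0.6429 -0.1746  0.6295  0.044 ] z20 [ 0.6539 -0.1787  0.6401  0.0474]
top [340.6694 210.8291 225.624  214.3418] len 0.327 yaw 0.0569 z65: [ 0.5235 -0.0984  0.5049  0.2286] z20 [ 0.5305 -0.0999  0.5112  0.2383]
top [305.679  167.0275 365.6541 165.8064] len 0.172 yaw 0.047 z65: [ 0.648   0.005   0.6561 -0.1673] z20 [ 0.6592  0.0071  0.6676 -0.1712]
```

Polisher estimate: origin (0.636, 0.0185), yaw 0.060 rad. The green drum's centre is about (0.424, -0.2195, 0.055), with its axis direction (-0.207, 0.978). I start by moving to a point in front of the flange with the claw shut.

Call:
{"fn": "drive_tool", "kwargs": {
  "moves": [
    {"tx": 2.18, "ty": -2.86, "az": -0.1, "claw": 0},
    {"tx": 2.18, "ty": -2.86, "az": -0.1, "claw": 0},
    {"tx": 2.18, "ty": -2.86, "az": -0.1, "claw": 0},
    {"tx": 2.18, "ty": -2.86, "az": -0.1, "claw": 0},
    {"tx": 2.18, "ty": -2.86, "az": -0.1, "claw": 0},
    {"tx": 2.18, "ty": -2.86, "az": -0.1, "claw": 0},
    {"tx": 2.18, "ty": -2.86, "az": -0.1, "claw": 0},
    {"tx": 2.18, "ty": -2.86, "az": -0.1, "claw": 0},
    {"tx": 2.18, "ty": -2.86, "az": -0.1, "claw": 0},
    {"tx": 2.18, "ty": -2.86, "az": -0.1, "claw": 0},
    {"tx": 2.18, "ty": -2.86, "az": -0.1, "claw": 0},
    {"tx": 2.18, "ty": -2.86, "az": -0.085, "claw": 0}
  ]
}}

```text
invalid input at $.moves[0]: expected keys tx, ty, tz, ax, ay, az, claw
```

Call:
{"fn": "drive_tool", "kwargs": {
  "moves": [
    {"tx": 2.18, "ty": -2.86},
    {"tx": 2.18, "ty": -2.86},
    {"tx": 2.18, "ty": -2.86},
    {"tx": 2.18, "ty": -2.86},
    {"tx": 2.18, "ty": -2.86},
    {"tx": 2.18, "ty": -2.86},
    {"tx": 2.18, "ty": -2.86},
    {"tx": 2.18, "ty": -2.86},
    {},
    {}
  ]
}}

```text
invalid input at $.moves[0]: expected keys tx, ty, tz, ax, ay, az, claw
```

Call:
{"fn": "drive_tool", "kwargs": {
  "moves": [
    {"tx": 2.18, "ty": -2.86, "tz": 0, "ax": 0, "ay": 0, "az": -0.1, "claw": 0},
    {"tx": 2.18, "ty": -2.86, "tz": 0, "ax": 0, "ay": 0, "az": -0.1, "claw": 0},
    {"tx": 2.18, "ty": -2.86, "tz": 0, "ax": 0, "ay": 0, "az": -0.1, "claw": 0},
    {"tx": 2.18, "ty": -2.86, "tz": 0, "ax": 0, "ay": 0, "az": -0.1, "claw": 0},
    {"tx": 2.18, "ty": -2.86, "tz": 0, "ax": 0, "ay": 0, "az": -0.1, "claw": 0},
    {"tx": 2.18, "ty": -2.86, "tz": 0, "ax": 0, "ay": 0, "az": -0.1, "claw": 0},
    {"tx": 2.18, "ty": -2.86, "tz": 0, "ax": 0, "ay": 0, "az": -0.1, "claw": 0},
    {"tx": 2.18, "ty": -2.86, "tz": 0, "ax": 0, "ay": 0, "az": -0.1, "claw": 0},
    {"tx": 2.18, "ty": -2.86, "tz": 0, "ax": 0, "ay": 0, "az": -0.1, "claw": 0},
    {"tx": 2.18, "ty": -2.86, "tz": 0, "ax": 0, "ay": 0, "az": -0.1, "claw": 0},
    {"tx": 2.18, "ty": -2.86, "tz": 0, "ax": 0, "ay": 0, "az": -0.1, "claw": 0},
    {"tx": 2.18, "ty": -2.86, "tz": 0, "ax": 0, "ay": 0, "az": -0.085, "claw": 0}
  ]
}}

```text
time: 2.1
tcp_pos: [0.4624, 0.2474, 0.2567]
orientation: [[0.056, -0.998, 0.001], [-0.998, -0.056, 0.0], [-0.0, -0.001, -1.0]]
contact_force: [0.2, 0.4, -0.3]
opening: -0.0002
```

Call:
{"fn": "drive_tool", "kwargs": {
  "moves": [
    {"tx": 2.18, "ty": -2.86, "tz": 0, "ax": 0, "ay": 0, "az": 0, "claw": 0},
    {"tx": 2.18, "ty": -2.86, "tz": 0, "ax": 0, "ay": 0, "az": 0, "claw": 0},
    {"tx": 2.18, "ty": -2.86, "tz": 0, "ax": 0, "ay": 0, "az": 0, "claw": 0},
    {"tx": 2.18, "ty": -2.86, "tz": 0, "ax": 0, "ay": 0, "az": 0, "claw": 0},
    {"tx": 2.18, "ty": -2.86, "tz": 0, "ax": 0, "ay": 0, "az": 0, "claw": 0},
    {"tx": 2.18, "ty": -2.86, "tz": 0, "ax": 0, "ay": 0, "az": 0, "claw": 0},
    {"tx": 2.18, "ty": -2.86, "tz": 0, "ax": 0, "ay": 0, "az": 0, "claw": 0},
    {"tx": 0, "ty": 0, "tz": 0, "ax": 0, "ay": 0, "az": 0, "claw": 0}
  ]
}}

```text
time: 2.77
tcp_pos: [0.617, 0.0442, 0.2556]
orientation: [[0.055, -0.999, 0.0], [-0.999, -0.055, -0.001], [0.001, -0.0, -1.0]]
contact_force: [0.4, 1.1, 0.3]
opening: -0.0001
```

Call:
{"fn": "drive_tool", "kwargs": {
  "moves": [
    {"tx": 1.9, "ty": -2.6, "tz": 0, "ax": 0, "ay": 0, "az": 0.005, "claw": 0},
    {"tx": 0, "ty": 0, "tz": -3.7, "ax": 0, "ay": 0, "az": 0, "claw": 0},
    {"tx": 0, "ty": 0, "tz": -3.7, "ax": 0, "ay": 0, "az": 0, "claw": 0},
    {"tx": 0, "ty": 0, "tz": -3.6, "ax": 0, "ay": 0, "az": 0, "claw": 0},
    {"tx": 0, "ty": 0, "tz": -1.2, "ax": 0, "ay": 0, "az": 0, "claw": 0},
    {"tx": 0, "ty": 0, "tz": 0, "ax": 0, "ay": 0, "az": 0, "claw": 0}
  ]
}}

```text
time: 3.27
tcp_pos: [0.6305, 0.0222, 0.1296]
orientation: [[0.064, -0.998, -0.009], [-0.998, -0.064, -0.002], [0.001, 0.009, -1.0]]
contact_force: [-0.6, 0.2, -0.0]
opening: -0.0
```

```bash
cat > shot.py <<'E'
import sys
from station import arm
from h import *
n,tag=sys.argv[1:3];a,b,c,d=map(int,sys.argv[3:7])
p=arm.capture(n);np.savez(f'{tag}.npz',**{k:p[k] for k in ['img','depth','K','k1','R','t']})
i=p['img'][a:b,c:d,::-1];f=min(780/(d-c),580/(b-a));cv2.imwrite(f'pics/{tag}.png',cv2.resize(i,None,fx=f,fy=f,interpolation=cv2.INTER_CUBIC))
E
python3 shot.py scene s1 200 380 310 500
```

```text
(no output)
```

View pics/s1.png

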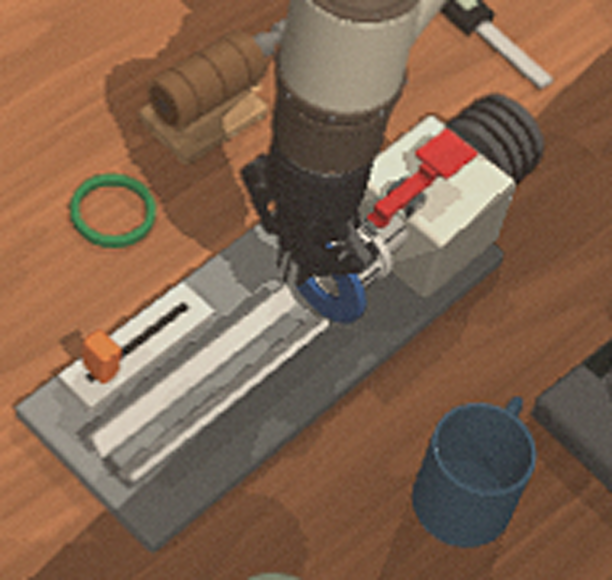

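The fingertips at crop (310,285) stand just in front of the blue flange. I push in steps and watch the force.

Call:
{"fn": "drive_tool", "kwargs": {
  "moves": [
    {"tx": 0, "ty": 0.7, "tz": 0, "ax": 0, "ay": 0, "az": 0, "claw": 0},
    {"tx": 0, "ty": 0.7, "tz": 0, "ax": 0, "ay": 0, "az": 0, "claw": 0},
    {"tx": 0, "ty": 0.5, "tz": 0, "ax": 0, "ay": 0, "az": 0, "claw": 0},
    {"tx": 0, "ty": 0, "tz": 0, "ax": 0, "ay": 0, "az": 0, "claw": 0}
  ]
}}

```text
time: 3.65
tcp_pos: [0.6344, 0.0424, 0.1366]
orientation: [[0.067, -0.998, 0.004], [-0.998, -0.067, -0.001], [0.001, -0.004, -1.0]]
contact_force: [0.7, -5.7, 4.2]
opening: -0.0
```

Call:
{"fn": "drive_tool", "kwargs": {
  "moves": [
    {"tx": -0.05, "ty": 0.7, "tz": 0, "ax": 0, "ay": 0, "az": 0, "claw": 0},
    {"tx": -0.05, "ty": 0.7, "tz": 0, "ax": 0, "ay": 0, "az": 0, "claw": 0},
    {"tx": 0, "ty": 0, "tz": 0, "ax": 0, "ay": 0, "az": 0, "claw": 0}
  ]
}}

```text
time: 3.9
tcp_pos: [0.6336, 0.0546, 0.1366]
orientation: [[0.066, -0.998, 0.004], [-0.998, -0.066, -0.002], [0.003, -0.004, -1.0]]
contact_force: [2.7, -7.7, 3.4]
opening: 0.0004
```

Call:
{"fn": "drive_tool", "kwargs": {
  "moves": [
    {"tx": -0.04, "ty": 0.6, "tz": 0, "ax": 0, "ay": 0, "az": 0, "claw": 0},
    {"tx": -0.03, "ty": 0.5, "tz": 0, "ax": 0, "ay": 0, "az": 0, "claw": 0},
    {"tx": 0, "ty": 0, "tz": 0, "ax": 0, "ay": 0, "az": 0, "claw": 0}
  ]
}}

```text
time: 4.15
tcp_pos: [0.6329, 0.065, 0.1366]
orientation: [[0.066, -0.998, 0.004], [-0.998, -0.066, -0.003], [0.003, -0.004, -1.0]]
contact_force: [2.5, -10.4, 2.9]
opening: -0.0002
```

Call:
{"fn": "drive_tool", "kwargs": {
  "moves": [
    {"tx": -0.02, "ty": 0.25, "tz": 0, "ax": 0, "ay": 0, "az": 0, "claw": 0},
    {"tx": 0, "ty": 0, "tz": 0, "ax": 0, "ay": 0, "az": 0, "claw": 0}
  ]
}}

```text
time: 4.32
tcp_pos: [0.6328, 0.0671, 0.1366]
orientation: [[0.065, -0.998, 0.004], [-0.998, -0.065, -0.003], [0.003, -0.003, -1.0]]
contact_force: [3.2, -10.3, 3.5]
opening: 0.0001
```

Call:
{"fn": "drive_tool", "kwargs": {
  "moves": [
    {"tx": -0.01, "ty": 0.15, "tz": 0, "ax": 0, "ay": 0, "az": 0, "claw": 0},
    {"tx": 0, "ty": 0, "tz": 0, "ax": 0, "ay": 0, "az": 0, "claw": 0}
  ]
}}

```text
time: 4.48
tcp_pos: [0.6327, 0.0683, 0.1366]
orientation: [[0.065, -0.998, 0.004], [-0.998, -0.065, -0.003], [0.003, -0.004, -1.0]]
contact_force: [3.2, -10.4, 3.3]
opening: -0.0001
```

Call:
{"fn": "drive_tool", "kwargs": {
  "moves": [
    {"tx": -0.01, "ty": 0.1, "tz": 0, "ax": 0, "ay": 0, "az": 0, "claw": 0},
    {"tx": 0, "ty": 0, "tz": 0, "ax": 0, "ay": 0, "az": 0, "claw": 0}
  ]
}}

```text
time: 4.65
tcp_pos: [0.6327, 0.0691, 0.1366]
orientation: [[0.065, -0.998, 0.004], [-0.998, -0.065, -0.003], [0.003, -0.004, -1.0]]
contact_force: [3.9, -11.7, 2.2]
opening: 0.0001
```

Call:
{"fn": "drive_tool", "kwargs": {
  "moves": [
    {"tx": 0.03, "ty": -0.5, "tz": 0, "ax": 0, "ay": 0, "az": 0, "claw": 0},
    {"tx": 0.03, "ty": -0.5, "tz": 0, "ax": 0, "ay": 0, "az": 0, "claw": 0},
    {"tx": 0, "ty": 0, "tz": 0, "ax": 0, "ay": 0, "az": 0, "claw": 0}
  ]
}}

```text
time: 4.9
tcp_pos: [0.6319, 0.0612, 0.1351]
orientation: [[0.064, -0.998, 0.001], [-0.998, -0.064, 0.001], [-0.001, -0.001, -1.0]]
contact_force: [0.5, -1.1, -0.4]
opening: 0.0003
```

The force fell to about 0 after backing off, so the sleeve appears caught. I lift, go above the green drum and open the claw.

Call:
{"fn": "drive_tool", "kwargs": {
  "moves": [
    {"tx": 0, "ty": -1.0, "tz": 2.0, "ax": 0, "ay": 0, "az": 0, "claw": 0},
    {"tx": 0, "ty": -1.7, "tz": 3.5, "ax": 0, "ay": 0, "az": 0, "claw": 0},
    {"tx": -2.1, "ty": -2.2, "tz": 2.5, "ax": 0, "ay": 0, "az": 0.025, "claw": 0.5},
    {"tx": -2.6, "ty": -2.8, "tz": 0, "ax": 0, "ay": 0, "az": 0.02, "claw": 1},
    {"tx": -2.6, "ty": -2.8, "tz": 0, "ax": 0, "ay": 0, "az": 0.02, "claw": 1},
    {"tx": -2.6, "ty": -2.8, "tz": 0, "ax": 0, "ay": 0, "az": 0.02, "claw": 1},
    {"tx": -2.6, "ty": -2.8, "tz": 0, "ax": 0, "ay": 0, "az": 0.02, "claw": 1},
    {"tx": -2.6, "ty": -2.8, "tz": 0, "ax": 0, "ay": 0, "az": 0.02, "claw": 1},
    {"tx": -2.6, "ty": -2.8, "tz": 0, "ax": 0, "ay": 0, "az": 0.02, "claw": 1},
    {"tx": -2.6, "ty": -2.8, "tz": 0, "ax": 0, "ay": 0, "az": 0, "claw": 1},
    {"tx": -0.8, "ty": -2.4, "tz": 0, "ax": 0, "ay": 0, "az": 0, "claw": 1},
    {"tx": 0, "ty": 0, "tz": 0, "ax": 0, "ay": 0, "az": 0, "claw": 1}
  ]
}}

```text
time: 5.9
tcp_pos: [0.4188, -0.2091, 0.2148]
orientation: [[0.205, -0.979, 0.001], [-0.979, -0.205, 0.0], [-0.0, -0.001, -1.0]]
contact_force: [0.1, 0.6, 0.2]
opening: 0.085
```

```bash
python3 shot.py scene s2 200 380 230 490; python3 -c "
from station import arm
s=arm.state();print(s['tcp_pos'],s['orientation'],s['qpos'])"
```

```text
[ 0.41994635 -0.20807791  0.21481753] [[ 2.05489914e-01 -9.78658117e-01  1.47857715e-03]
 [-9.78659222e-01 -2.05489445e-01  4.64304395e-04]
 [-1.50563268e-04 -1.54243303e-03 -9.99998799e-01]] [-6.44438366e+00  8.90569553e+00 -2.43121841e+01 -4.30035059e-02
 -5.67009326e+01  1.83261406e+01]
```

View pics/s2.png

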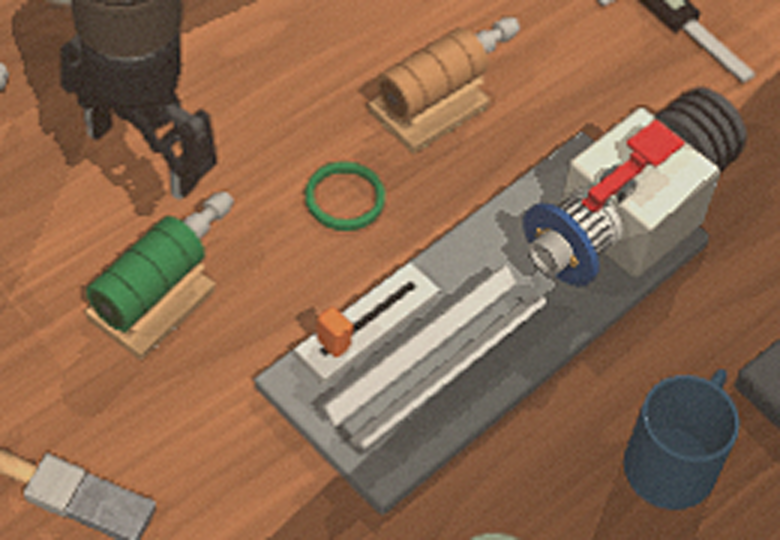

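The picture shows the flange at crop (562,245) held back with the socket tube exposed, and the open claw above the green drum. I descend and grasp.

Call:
{"fn": "drive_tool", "kwargs": {
  "moves": [
    {"tx": 0.1, "ty": 0, "tz": -3.7, "ax": 0, "ay": 0, "az": 0, "claw": 1},
    {"tx": 0, "ty": 0, "tz": -3.7, "ax": 0, "ay": 0, "az": 0, "claw": 1},
    {"tx": 0, "ty": 0, "tz": -3.0, "ax": 0, "ay": 0, "az": 0, "claw": 1},
    {"tx": 0, "ty": 0, "tz": -2.2, "ax": 0, "ay": 0, "az": 0, "claw": 1},
    {"tx": 0, "ty": 0, "tz": -1.4, "ax": 0, "ay": 0, "az": 0, "claw": 1},
    {"tx": 0, "ty": 0, "tz": -0.9, "ax": 0, "ay": 0, "az": 0, "claw": 1},
    {"tx": 0, "ty": 0, "tz": 0, "ax": 0, "ay": 0, "az": 0, "claw": 1}
  ]
}}

```text
time: 6.53
tcp_pos: [0.4214, -0.2062, 0.0637]
orientation: [[0.209, -0.978, -0.003], [-0.978, -0.209, 0.001], [-0.001, 0.003, -1.0]]
contact_force: [-0.8, -0.1, 0.2]
opening: 0.0853
```

Call:
{"fn": "drive_tool", "kwargs": {
  "grip_force": 50,
  "moves": [
    {"tx": 0, "ty": 0, "tz": 0, "ax": 0, "ay": 0, "az": 0, "claw": 0.3},
    {"tx": 0, "ty": 0, "tz": 0, "ax": 0, "ay": 0, "az": 0, "claw": 0.3},
    {"tx": 0, "ty": 0, "tz": 0, "ax": 0, "ay": 0, "az": 0, "claw": 0.3},
    {"tx": 0, "ty": 0, "tz": 0, "ax": 0, "ay": 0, "az": 0, "claw": 0.3},
    {"tx": 0, "ty": 0, "tz": 0, "ax": 0, "ay": 0, "az": 0, "claw": 0.3},
    {"tx": 0, "ty": 0, "tz": 0, "ax": 0, "ay": 0, "az": 0, "claw": 0.3}
  ]
}}

```text
time: 7.03
tcp_pos: [0.4221, -0.2073, 0.0668]
orientation: [[0.209, -0.978, 0.002], [-0.978, -0.209, -0.0], [0.001, -0.002, -1.0]]
contact_force: [-1.2, 1.5, 5.3]
opening: 0.0502
```

Call:
{"fn": "drive_tool", "kwargs": {
  "grip_force": 70,
  "moves": [
    {"tx": 0, "ty": 0, "tz": 0, "ax": 0, "ay": 0, "az": 0, "claw": 0.2},
    {"tx": 0, "ty": 0, "tz": 1.5, "ax": 0, "ay": 0, "az": 0, "claw": 0.2},
    {"tx": 0, "ty": 0, "tz": 3, "ax": 0, "ay": 0, "az": 0, "claw": 0.2},
    {"tx": 0, "ty": 0, "tz": 3.5, "ax": 0, "ay": 0, "az": 0, "claw": 0.2},
    {"tx": 0, "ty": 0, "tz": 3, "ax": 0, "ay": 0, "az": 0, "claw": 0.2},
    {"tx": 0, "ty": 0, "tz": 0, "ax": 0, "ay": 0, "az": 0, "claw": 0.2},
    {"tx": 0, "ty": 0, "tz": 0, "ax": 0, "ay": 0, "az": 0, "claw": 0.2}
  ]
}}

```text
time: 7.62
tcp_pos: [0.4222, -0.2072, 0.1771]
orientation: [[0.208, -0.978, 0.005], [-0.978, -0.208, 0.0], [0.001, -0.005, -1.0]]
contact_force: [0.6, 0.4, -3.7]
opening: 0.0499
```

```bash
cat > cyl.py <<'E'
import sys
from h import *
from scipy.optimize import least_squares
np.set_printoptions(precision=4,suppress=True)
def run(tag,x0,y0,z0,yaw):
    p=np.load(tag+'.npz');X=cloud(p);hsv=cv2.cvtColor(p['img'],cv2.COLOR_RGB2HSV)
    H,S=hsv[...,0],hsv[...,1];x,y,z=X[...,0],X[...,1],X[...,2]
    P=X[(H>40)&(H<90)&(S>100)&(abs(x-x0)<.06)&(abs(y-y0)<.085)&(abs(z-z0)<.06)]
    def f(q):
        o=np.array([q[0],y0,q[1]]);d=np.array([q[2],1,q[3]]);d/=np.linalg.norm(d)
        w=P-o;return np.linalg.norm(w-np.outer(w@d,d),axis=1)-.026
    r=least_squares(f,[x0,z0,-yaw,0],loss='soft_l1',f_scale=.002)
    d=np.array([r.x[2],1,r.x[3]]);d/=np.linalg.norm(d);o=np.array([r.x[0],y0,r.x[1]]);s=(P-o)@d
    a,b=np.percentile(s,[1,99])
    print(tag,len(P),'dir',d,'std',np.std(f(r.x)),'ends',o+d*a,o+d*b,'mid',o+d*(a+b)/2,'len',b-a)
if __name__=='__main__': run(sys.argv[1],*map(float,sys.argv[2:6]))
E
python3 shot.py scene s3 200 380 230 490;python3 shot.py top t3 140 275 200 420; python3 cyl.py s3 .424 -.22 .165 .2;python3 cyl.py t3 .424 -.22 .165 .2
```

```text
s3 355 dir [-0.2203  0.9754 -0.0046] std 0.002860524408439896 ends [ 0.4338 -0.2684  0.1653] [ 0.4201 -0.2077  0.165 ] mid [ 0.427  -0.2381  0.1651] len 0.06218175804449705
t3 39 dir [-0.296   0.8552 -0.4255] std 0.0015489654714718102 ends [ 0.4216 -0.1932  0.1719] [ 0.4158 -0.1764  0.1635] mid [ 0.4187 -0.1848  0.1677] len 0.019590139971251024
```

View pics/s3.png

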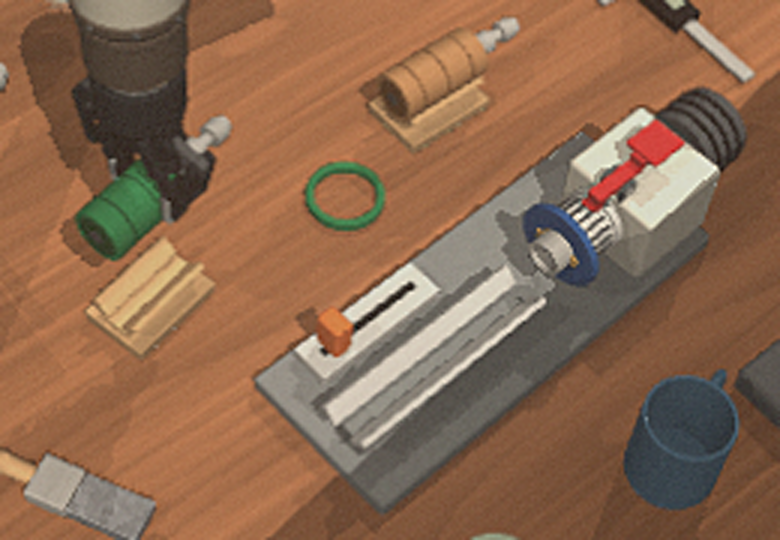

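View pics/t3.png

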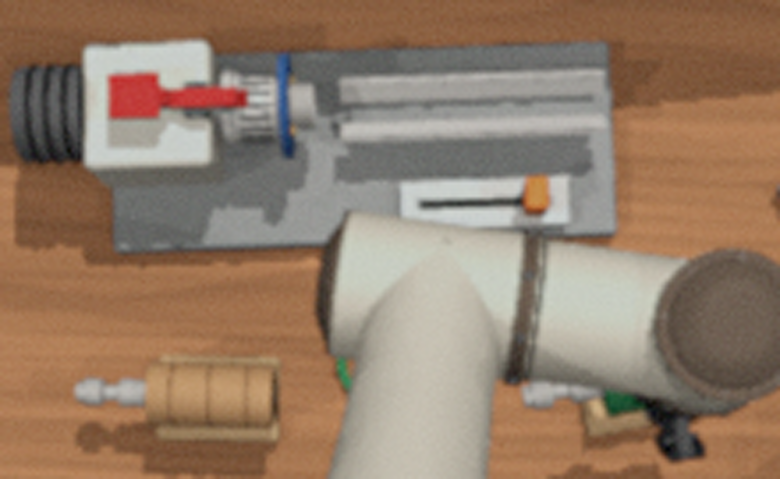

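The drum is held level at z≈0.165, its origin about 13.5 mm behind the TCP, with a 3.7 N load. The rest at crop (150,300) is empty. I carry it over the trough.

Call:
{"fn": "drive_tool", "kwargs": {
  "moves": [
    {"tx": 1.5, "ty": 1.0, "tz": 0, "ax": 0, "ay": 0, "az": -0.02, "claw": 0.2},
    {"tx": 2.7, "ty": 1.8, "tz": 0, "ax": 0, "ay": 0, "az": -0.02, "claw": 0.2},
    {"tx": 2.7, "ty": 1.8, "tz": 0, "ax": 0, "ay": 0, "az": -0.02, "claw": 0.2},
    {"tx": 2.7, "ty": 1.8, "tz": 0, "ax": 0, "ay": 0, "az": -0.02, "claw": 0.2},
    {"tx": 2.7, "ty": 1.8, "tz": 0, "ax": 0, "ay": 0, "az": -0.02, "claw": 0.2},
    {"tx": 2.7, "ty": 1.8, "tz": 0, "ax": 0, "ay": 0, "az": -0.02, "claw": 0.2},
    {"tx": 2.7, "ty": 1.8, "tz": 0, "ax": 0, "ay": 0, "az": -0.02, "claw": 0.2},
    {"tx": 2.7, "ty": 1.8, "tz": 0, "ax": 0, "ay": 0, "az": -0.013, "claw": 0.2},
    {"tx": 1.4, "ty": 1.1, "tz": 0, "ax": 0, "ay": 0, "az": 0, "claw": 0.2},
    {"tx": 0, "ty": 0, "tz": 0, "ax": 0, "ay": 0, "az": 0, "claw": 0.2},
    {"tx": 0, "ty": 0, "tz": 0, "ax": 0, "ay": 0, "az": 0, "claw": 0.2}
  ]
}}

```text
time: 8.63
tcp_pos: [0.6389, -0.0596, 0.1718]
orientation: [[0.058, -0.998, -0.006], [-0.998, -0.058, -0.0], [-0.0, 0.006, -1.0]]
contact_force: [0.6, -1.0, -3.2]
opening: 0.0495
```

```bash
python3 shot.py scene s4 200 380 230 490; python3 cyl.py s4 .641 -.08 .165 .06
```

```text
s4 436 dir [-0.0626  0.998  -0.0062] std 0.0023347311030410315 ends [ 0.6397 -0.1229  0.1597] [ 0.6355 -0.0561  0.1593] mid [ 0.6376 -0.0895  0.1595] len 0.06694233444053468
```

View pics/s4.png

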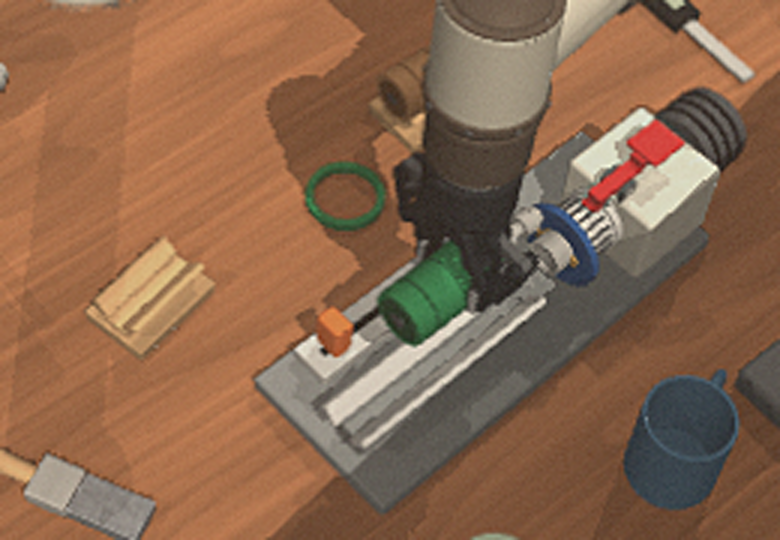

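Call:
{"fn": "drive_tool", "kwargs": {
  "moves": [
    {"tx": 0.25, "ty": 0, "tz": -2.0, "ax": 0, "ay": 0, "az": 0, "claw": 0.2},
    {"tx": 0, "ty": 0, "tz": -2.5, "ax": 0, "ay": 0, "az": 0, "claw": 0.2},
    {"tx": 0, "ty": 0, "tz": -1.5, "ax": 0, "ay": 0, "az": 0, "claw": 0.2},
    {"tx": 0, "ty": 0, "tz": -0.6, "ax": 0, "ay": 0, "az": 0, "claw": 0.2},
    {"tx": 0, "ty": 0, "tz": 0, "ax": 0, "ay": 0, "az": 0, "claw": 0.2},
    {"tx": 0, "ty": 0, "tz": 0, "ax": 0, "ay": 0, "az": 0, "claw": 0.2}
  ]
}}

```text
time: 9.18
tcp_pos: [0.6421, -0.0609, 0.1096]
orientation: [[0.057, -0.998, -0.0], [-0.998, -0.057, -0.001], [0.0, 0.0, -1.0]]
contact_force: [0.5, 0.8, -2.3]
opening: 0.0501
```

Call:
{"fn": "drive_tool", "kwargs": {
  "moves": [
    {"tx": 0, "ty": 0, "tz": -0.7, "ax": 0, "ay": 0, "az": 0, "claw": 0.2},
    {"tx": 0, "ty": 0, "tz": -0.4, "ax": 0, "ay": 0, "az": 0, "claw": 0.2},
    {"tx": 0, "ty": 0, "tz": 0, "ax": 0, "ay": 0, "az": 0, "claw": 0.2},
    {"tx": 0, "ty": 0, "tz": 0, "ax": 0, "ay": 0, "az": 0, "claw": 0.2}
  ]
}}

```text
time: 9.52
tcp_pos: [0.6421, -0.0603, 0.0984]
orientation: [[0.057, -0.998, -0.0], [-0.998, -0.057, 0.0], [-0.0, 0.0, -1.0]]
contact_force: [-0.7, 0.0, -2.6]
opening: 0.05
```

```bash
python3 shot.py scene s5 200 380 300 490; python3 cyl.py s5 .641 -.08 .085 .06
```

```text
s5 405 dir [-0.066   0.9977 -0.0169] std 0.0023915066682277906 ends [ 0.6433 -0.1239  0.0865] [ 0.639  -0.0583  0.0854] mid [ 0.6411 -0.0911  0.0859] len 0.06568558061107631
```

View pics/s5.png

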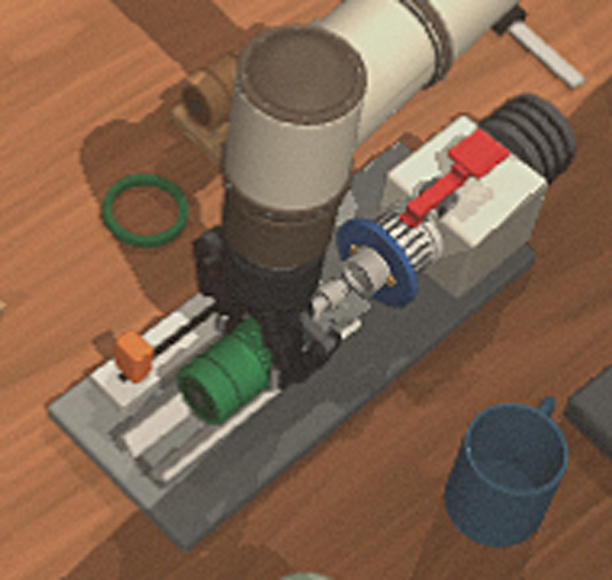

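The drum is over the trough, its shank at crop (330,295) in line with the socket at (365,268) and about 6 mm above its bed. I lower it to contact.

Call:
{"fn": "drive_tool", "kwargs": {
  "moves": [
    {"tx": 0, "ty": 0, "tz": -0.35, "ax": 0, "ay": 0, "az": 0, "claw": 0.2},
    {"tx": 0, "ty": 0, "tz": -0.2, "ax": 0, "ay": 0, "az": 0, "claw": 0.2},
    {"tx": 0, "ty": 0, "tz": 0, "ax": 0, "ay": 0, "az": 0, "claw": 0.2},
    {"tx": 0, "ty": 0, "tz": 0, "ax": 0, "ay": 0, "az": 0, "claw": 0.2}
  ]
}}

```text
time: 9.9
tcp_pos: [0.6425, -0.0603, 0.0929]
orientation: [[0.057, -0.998, 0.001], [-0.998, -0.057, -0.0], [0.0, -0.001, -1.0]]
contact_force: [0.4, -1.6, -2.3]
opening: 0.0502
```

Call:
{"fn": "drive_tool", "kwargs": {
  "moves": [
    {"tx": 0, "ty": 0, "tz": -0.2, "ax": 0, "ay": 0, "az": 0, "claw": 0.2},
    {"tx": 0, "ty": 0, "tz": 0, "ax": 0, "ay": 0, "az": 0, "claw": 0.2},
    {"tx": 0, "ty": 0, "tz": 0, "ax": 0, "ay": 0, "az": 0, "claw": 0.2}
  ]
}}

```text
time: 10.15
tcp_pos: [0.6432, -0.0603, 0.092]
orientation: [[0.058, -0.998, 0.003], [-0.998, -0.058, -0.0], [0.0, -0.002, -1.0]]
contact_force: [0.3, 1.0, 3.4]
opening: 0.0501
```

Call:
{"fn": "drive_tool", "kwargs": {
  "moves": [
    {"tx": 0, "ty": 0, "tz": 0.1, "ax": 0, "ay": 0, "az": 0, "claw": 0.8},
    {"tx": 0, "ty": 0, "tz": 0, "ax": 0, "ay": 0, "az": 0, "claw": 0.8},
    {"tx": 0, "ty": 0, "tz": 0, "ax": 0, "ay": 0, "az": 0, "claw": 0.8},
    {"tx": 0, "ty": 0, "tz": 0, "ax": 0, "ay": 0, "az": 0, "claw": 0.8},
    {"tx": 0, "ty": 0, "tz": 2, "ax": 0, "ay": 0, "az": 0, "claw": 0.8},
    {"tx": 0, "ty": 0, "tz": 3, "ax": 0, "ay": 0, "az": 0, "claw": 0.8},
    {"tx": 0, "ty": 0, "tz": 3, "ax": 0, "ay": 0, "az": 0, "claw": 0.8},
    {"tx": 0.15, "ty": -3.1, "tz": 0.5, "ax": 0, "ay": 0, "az": 0, "claw": 0},
    {"tx": 0.15, "ty": -3.1, "tz": 0, "ax": 0, "ay": 0, "az": 0, "claw": 0},
    {"tx": 0.15, "ty": -3.1, "tz": 0, "ax": 0, "ay": 0, "az": 0, "claw": 0},
    {"tx": 0, "ty": 0, "tz": 0, "ax": 0, "ay": 0, "az": 0, "claw": 0},
    {"tx": 0, "ty": 0, "tz": 0, "ax": 0, "ay": 0, "az": 0, "claw": 0}
  ]
}}

```text
time: 11.15
tcp_pos: [0.6463, -0.1549, 0.1763]
orientation: [[0.054, -0.999, -0.001], [-0.999, -0.054, 0.0], [-0.0, 0.001, -1.0]]
contact_force: [-0.8, 0.4, 0.2]
opening: 0.0077
```

```bash
python3 shot.py scene s6 200 380 300 490; python3 cyl.py s6 .641 -.08 .085 .06
```

```text
s6 538 dir [-0.0703  0.9975 -0.005 ] std 0.002622656099311826 ends [ 0.6445 -0.1234  0.0799] [ 0.6376 -0.0245  0.0794] mid [ 0.6411 -0.0739  0.0797] len 0.09914240941733747
```

View pics/s6.png

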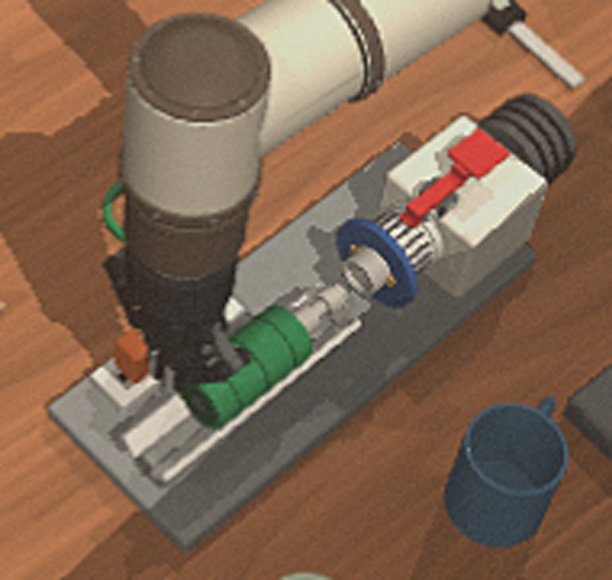

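The drum lies in the trough, with its axis at z≈0.080 and its rear at y≈-0.124. The shut fingers descend behind it.

Call:
{"fn": "drive_tool", "kwargs": {
  "moves": [
    {"tx": 0, "ty": 0, "tz": -3, "ax": 0, "ay": 0, "az": 0, "claw": 0},
    {"tx": 0, "ty": 0, "tz": -3, "ax": 0, "ay": 0, "az": 0, "claw": 0},
    {"tx": 0, "ty": 0, "tz": -1.6, "ax": 0, "ay": 0, "az": 0, "claw": 0},
    {"tx": 0, "ty": 0, "tz": -0.5, "ax": 0, "ay": 0, "az": 0, "claw": 0},
    {"tx": 0, "ty": 0, "tz": 0, "ax": 0, "ay": 0, "az": 0, "claw": 0},
    {"tx": -0.1, "ty": 1, "tz": 0, "ax": 0, "ay": 0, "az": 0, "claw": 0},
    {"tx": -0.05, "ty": 0.8, "tz": 0, "ax": 0, "ay": 0, "az": 0, "claw": 0},
    {"tx": -0.05, "ty": 0.6, "tz": 0, "ax": 0, "ay": 0, "az": 0, "claw": 0},
    {"tx": 0, "ty": 0, "tz": 0, "ax": 0, "ay": 0, "az": 0, "claw": 0}
  ]
}}

```text
time: 11.95
tcp_pos: [0.6455, -0.1276, 0.0974]
orientation: [[0.059, -0.998, 0.003], [-0.998, -0.059, 0.0], [0.0, -0.003, -1.0]]
contact_force: [-0.2, -0.6, -0.5]
opening: 0.0001
```

Call:
{"fn": "drive_tool", "kwargs": {
  "moves": [
    {"tx": -0.05, "ty": 0.7, "tz": 0, "ax": 0, "ay": 0, "az": 0, "claw": 0},
    {"tx": -0.05, "ty": 0.7, "tz": 0, "ax": 0, "ay": 0, "az": 0, "claw": 0},
    {"tx": -0.04, "ty": 0.7, "tz": 0, "ax": 0, "ay": 0, "az": 0, "claw": 0},
    {"tx": 0, "ty": 0, "tz": 0, "ax": 0, "ay": 0, "az": 0, "claw": 0}
  ]
}}

```text
time: 12.28
tcp_pos: [0.6435, -0.1071, 0.0964]
orientation: [[0.058, -0.998, 0.001], [-0.998, -0.058, 0.0], [-0.0, -0.001, -1.0]]
contact_force: [0.5, -0.9, 0.1]
opening: -0.0001
```

Call:
{"fn": "drive_tool", "kwargs": {
  "moves": [
    {"tx": -0.05, "ty": 0.7, "tz": 0, "ax": 0, "ay": 0, "az": 0, "claw": 0},
    {"tx": -0.05, "ty": 0.7, "tz": 0, "ax": 0, "ay": 0, "az": 0, "claw": 0},
    {"tx": 0, "ty": 0, "tz": 0, "ax": 0, "ay": 0, "az": 0, "claw": 0}
  ]
}}

```text
time: 12.53
tcp_pos: [0.6422, -0.0931, 0.0957]
orientation: [[0.058, -0.998, -0.0], [-0.998, -0.058, 0.001], [-0.001, 0.0, -1.0]]
contact_force: [0.7, -0.7, -0.2]
opening: 0.0004
```

Call:
{"fn": "drive_tool", "kwargs": {
  "moves": [
    {"tx": -0.05, "ty": 0.7, "tz": 0, "ax": 0, "ay": 0, "az": 0, "claw": 0},
    {"tx": -0.05, "ty": 0.7, "tz": 0, "ax": 0, "ay": 0, "az": 0, "claw": 0},
    {"tx": 0, "ty": 0, "tz": 0, "ax": 0, "ay": 0, "az": 0, "claw": 0}
  ]
}}

```text
time: 12.78
tcp_pos: [0.641, -0.0789, 0.0955]
orientation: [[0.058, -0.998, -0.001], [-0.998, -0.058, 0.001], [-0.001, 0.001, -1.0]]
contact_force: [-0.5, 1.1, -1.3]
opening: -0.0001
```

```bash
python3 shot.py scene s7 200 380 300 490; python3 cyl.py s7 .641 -.04 .085 .06
```

```text
s7 360 dir [-0.0359  0.999  -0.0274] std 0.0023120689345100865 ends [ 0.6391 -0.0667  0.0818] [0.6356 0.0303 0.0791] mid [ 0.6373 -0.0182  0.0805] len 0.09707571703553795
```

View pics/s7.png

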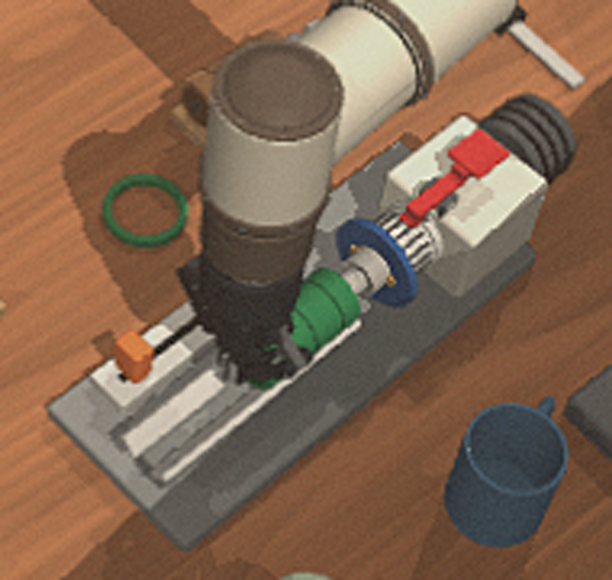

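The shank at crop (355,280) is entering the socket (370,268). I keep pushing until the force rises.

Call:
{"fn": "drive_tool", "kwargs": {
  "moves": [
    {"tx": -0.03, "ty": 0.5, "tz": 0, "ax": 0, "ay": 0, "az": 0, "claw": 0},
    {"tx": -0.02, "ty": 0.4, "tz": 0, "ax": 0, "ay": 0, "az": 0, "claw": 0},
    {"tx": 0, "ty": 0, "tz": 0, "ax": 0, "ay": 0, "az": 0, "claw": 0}
  ]
}}

```text
time: 13.08
tcp_pos: [0.6403, -0.0705, 0.0953]
orientation: [[0.057, -0.998, -0.001], [-0.998, -0.057, 0.0], [-0.001, 0.001, -1.0]]
contact_force: [0.1, 0.5, 0.2]
opening: -0.0004
```

Call:
{"fn": "drive_tool", "kwargs": {
  "moves": [
    {"tx": -0.01, "ty": 0.2, "tz": 0, "ax": 0, "ay": 0, "az": 0, "claw": 0},
    {"tx": 0, "ty": 0, "tz": 0, "ax": 0, "ay": 0, "az": 0, "claw": 0}
  ]
}}

```text
time: 13.25
tcp_pos: [0.6404, -0.0689, 0.0955]
orientation: [[0.057, -0.998, -0.001], [-0.998, -0.057, 0.0], [-0.0, 0.001, -1.0]]
contact_force: [0.1, -0.0, -0.1]
opening: 0.0003
```

Call:
{"fn": "drive_tool", "kwargs": {
  "moves": [
    {"tx": -0.01, "ty": 0.2, "tz": 0, "ax": 0, "ay": 0, "az": 0, "claw": 0},
    {"tx": -0.01, "ty": 0.2, "tz": 0, "ax": 0, "ay": 0, "az": 0, "claw": 0},
    {"tx": 0, "ty": 0, "tz": 0, "ax": 0, "ay": 0, "az": 0, "claw": 0}
  ]
}}

```text
time: 13.5
tcp_pos: [0.6403, -0.0652, 0.0957]
orientation: [[0.057, -0.998, -0.001], [-0.998, -0.057, -0.0], [0.0, 0.001, -1.0]]
contact_force: [0.1, -1.3, 0.3]
opening: -0.0003
```

Call:
{"fn": "drive_tool", "kwargs": {
  "moves": [
    {"tx": -0.01, "ty": 0.2, "tz": 0, "ax": 0, "ay": 0, "az": 0, "claw": 0},
    {"tx": 0, "ty": 0, "tz": 0, "ax": 0, "ay": 0, "az": 0, "claw": 0}
  ]
}}

```text
time: 13.67
tcp_pos: [0.6402, -0.0651, 0.0958]
orientation: [[0.057, -0.998, -0.001], [-0.998, -0.057, -0.002], [0.002, 0.001, -1.0]]
contact_force: [0.4, -8.2, -0.8]
opening: 0.0001
```

Call:
{"fn": "drive_tool", "kwargs": {
  "moves": [
    {"tx": -0.01, "ty": 0.2, "tz": 0, "ax": 0, "ay": 0, "az": 0, "claw": 0},
    {"tx": 0, "ty": 0, "tz": 0, "ax": 0, "ay": 0, "az": 0, "claw": 0},
    {"tx": 0, "ty": 0, "tz": 0, "ax": 0, "ay": 0, "az": 0, "claw": 0}
  ]
}}

```text
time: 13.92
tcp_pos: [0.64, -0.0649, 0.0961]
orientation: [[0.056, -0.998, -0.001], [-0.998, -0.056, -0.004], [0.004, 0.002, -1.0]]
contact_force: [1.3, -14.6, -0.6]
opening: 0.0002
```

A firm stop at 14.6 N: the drum is bottomed. I back off, lift and check.

Call:
{"fn": "drive_tool", "kwargs": {
  "moves": [
    {"tx": 0.05, "ty": -1.2, "tz": 0, "ax": 0, "ay": 0, "az": 0, "claw": 0},
    {"tx": 0.05, "ty": -1.2, "tz": 0, "ax": 0, "ay": 0, "az": 0, "claw": 0},
    {"tx": 0, "ty": 0, "tz": 3, "ax": 0, "ay": 0, "az": 0, "claw": 0},
    {"tx": 0, "ty": 0, "tz": 4, "ax": 0, "ay": 0, "az": 0, "claw": 0},
    {"tx": 0, "ty": 0, "tz": 3, "ax": 0, "ay": 0, "az": 0, "claw": 0},
    {"tx": 0, "ty": 0, "tz": 0, "ax": 0, "ay": 0, "az": 0, "claw": 0}
  ]
}}

```text
time: 14.42
tcp_pos: [0.6455, -0.0857, 0.2043]
orientation: [[0.058, -0.998, 0.016], [-0.998, -0.058, -0.0], [0.001, -0.016, -1.0]]
contact_force: [0.6, 0.4, 1.5]
opening: 0.0
```

```bash
python3 shot.py scene s8 200 380 300 490; python3 cyl.py s8 .641 -.005 .085 .06;python3 shot.py top t8 140 240 200 400; python3 cyl.py t8 .641 -.005 .085 .06
```

```text
s8 573 dir [-0.0571  0.9984 -0.0023] std 0.002470752185222391 ends [ 0.6402 -0.0558  0.0795] [0.6345 0.0427 0.0793] mid [ 0.6373 -0.0065  0.0794] len 0.0986175523776381
t8 591 dir [-0.0572  0.9984  0.0002] std 0.0022226825598838204 ends [ 0.6424 -0.0534  0.0803] [0.637  0.0412 0.0804] mid [ 0.6397 -0.0061  0.0804] len 0.09470799686860916
```

View pics/s8.png

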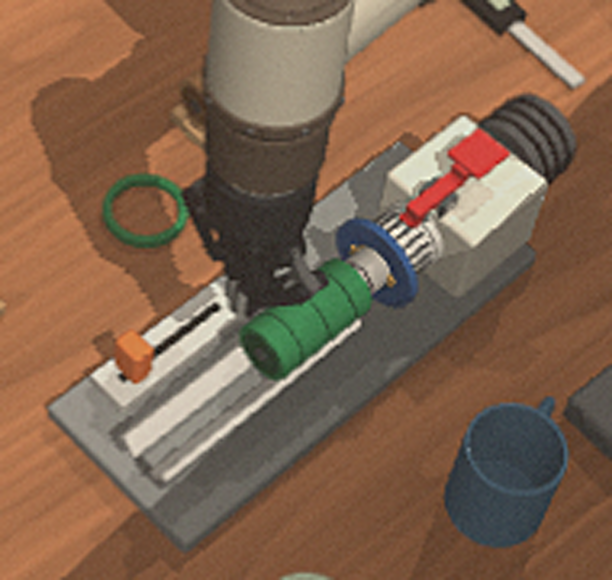

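View pics/t8.png

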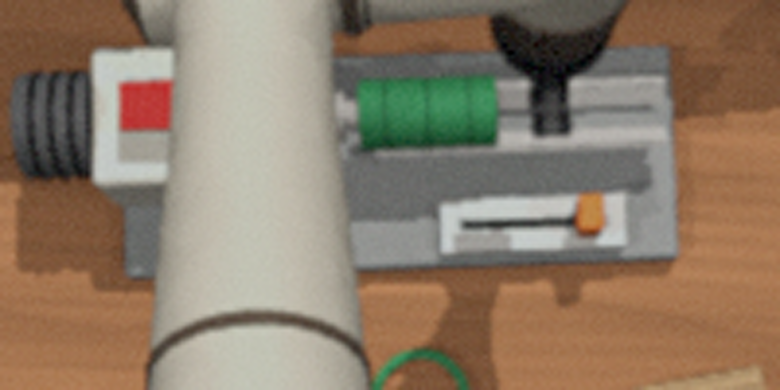

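The drum mid is at y≈-0.006 in both views, against -0.0065 expected when home. The sleeve is still back. I move over the paddle.

Call:
{"fn": "drive_tool", "kwargs": {
  "moves": [
    {"tx": -0.1, "ty": 2.0, "tz": 0, "ax": 0, "ay": 0, "az": 0, "claw": 0},
    {"tx": -0.3, "ty": 3.5, "tz": 0, "ax": 0, "ay": 0, "az": 0, "claw": 0},
    {"tx": -0.3, "ty": 3.5, "tz": 0, "ax": 0, "ay": 0, "az": 0, "claw": 0},
    {"tx": -0.3, "ty": 3.5, "tz": 0, "ax": 0, "ay": 0, "az": 0, "claw": 0},
    {"tx": -0.3, "ty": 3.5, "tz": 0, "ax": 0, "ay": 0, "az": 0, "claw": 0},
    {"tx": -0.2, "ty": 3.5, "tz": 0, "ax": 0, "ay": 0, "az": 0, "claw": 0},
    {"tx": -0.1, "ty": 3.5, "tz": 0, "ax": 0, "ay": 0, "az": 0, "claw": 0},
    {"tx": 0, "ty": 3.0, "tz": 0, "ax": 0, "ay": 0, "az": 0, "claw": 0},
    {"tx": 0, "ty": 1.6, "tz": 0, "ax": 0, "ay": 0, "az": 0, "claw": 0},
    {"tx": 0, "ty": 0, "tz": 0, "ax": 0, "ay": 0, "az": 0, "claw": 0},
    {"tx": 0, "ty": 0, "tz": 0, "ax": 0, "ay": 0, "az": 0, "claw": 0}
  ]
}}

```text
time: 15.43
tcp_pos: [0.6247, 0.1912, 0.1943]
orientation: [[0.058, -0.998, -0.003], [-0.998, -0.058, -0.001], [0.001, 0.003, -1.0]]
contact_force: [-0.8, -0.4, -0.4]
opening: 0.0002
```

Call:
{"fn": "drive_tool", "kwargs": {
  "moves": [
    {"tx": 0, "ty": 0, "tz": -2.0, "ax": 0, "ay": 0, "az": 0, "claw": 0},
    {"tx": 0, "ty": 0, "tz": -1.2, "ax": 0, "ay": 0, "az": 0, "claw": 0},
    {"tx": 0, "ty": 0, "tz": -0.6, "ax": 0, "ay": 0, "az": 0, "claw": 0},
    {"tx": 0, "ty": 0, "tz": 0, "ax": 0, "ay": 0, "az": 0, "claw": 0}
  ]
}}

```text
time: 15.77
tcp_pos: [0.6247, 0.1896, 0.1562]
orientation: [[0.056, -0.998, -0.003], [-0.998, -0.056, -0.001], [0.001, 0.003, -1.0]]
contact_force: [0.5, -0.3, -0.0]
opening: -0.0002
```

Call:
{"fn": "drive_tool", "kwargs": {
  "moves": [
    {"tx": 0, "ty": 0, "tz": -0.4, "ax": 0, "ay": 0, "az": 0, "claw": 0},
    {"tx": 0, "ty": 0, "tz": 0, "ax": 0, "ay": 0, "az": 0, "claw": 0}
  ]
}}

```text
time: 15.93
tcp_pos: [0.6254, 0.19, 0.1533]
orientation: [[0.056, -0.998, -0.0], [-0.998, -0.056, -0.0], [0.0, 0.0, -1.0]]
contact_force: [-1.1, 0.2, 0.1]
opening: 0.0002
```

Call:
{"fn": "drive_tool", "kwargs": {
  "moves": [
    {"tx": 0, "ty": 0, "tz": -0.4, "ax": 0, "ay": 0, "az": 0, "claw": 0},
    {"tx": 0, "ty": 0, "tz": -0.3, "ax": 0, "ay": 0, "az": 0, "claw": 0},
    {"tx": 0, "ty": 0, "tz": 0, "ax": 0, "ay": 0, "az": 0, "claw": 0}
  ]
}}

```text
time: 16.18
tcp_pos: [0.6258, 0.1924, 0.148]
orientation: [[0.058, -0.998, 0.003], [-0.998, -0.058, 0.003], [-0.003, -0.003, -1.0]]
contact_force: [-2.5, 3.8, 5.6]
opening: -0.0002
```

Call:
{"fn": "drive_tool", "kwargs": {
  "moves": [
    {"tx": 0, "ty": 0, "tz": -0.2, "ax": 0, "ay": 0, "az": 0, "claw": 0},
    {"tx": 0, "ty": 0, "tz": 0, "ax": 0, "ay": 0, "az": 0, "claw": 0},
    {"tx": 0, "ty": 0, "tz": 0, "ax": 0, "ay": 0, "az": 0, "claw": 0}
  ]
}}

```text
time: 16.43
tcp_pos: [0.6259, 0.1928, 0.1471]
orientation: [[0.058, -0.998, 0.004], [-0.998, -0.058, 0.003], [-0.003, -0.004, -1.0]]
contact_force: [-3.5, 6.1, 7.0]
opening: -0.0002
```

```bash
python3 shot.py scene s9 190 370 330 500
```

```text
(no output)
```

View pics/s9.png

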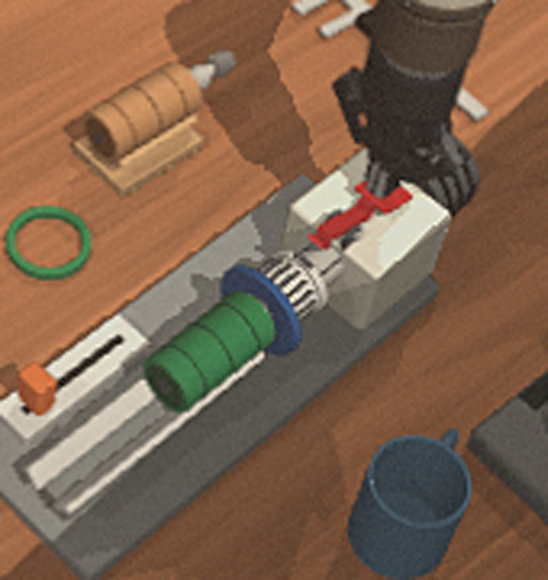

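The sleeve sprang forward, with the blue flange at crop (265,305) now against the drum. I release the paddle, lift and go behind the orange grip.

Call:
{"fn": "drive_tool", "kwargs": {
  "moves": [
    {"tx": 0, "ty": -0.2, "tz": 2, "ax": 0, "ay": 0, "az": 0, "claw": 0},
    {"tx": 0, "ty": 0, "tz": 3.5, "ax": 0, "ay": 0, "az": 0, "claw": 0},
    {"tx": 0, "ty": -1.5, "tz": 2, "ax": 0, "ay": 0, "az": 0, "claw": 0},
    {"tx": -0.6, "ty": -3.6, "tz": 0, "ax": 0, "ay": 0, "az": 0, "claw": 0},
    {"tx": -0.6, "ty": -3.6, "tz": 0, "ax": 0, "ay": 0, "az": 0, "claw": 0},
    {"tx": -0.6, "ty": -3.6, "tz": 0, "ax": 0, "ay": 0, "az": 0, "claw": 0},
    {"tx": -0.6, "ty": -3.6, "tz": 0, "ax": 0, "ay": 0, "az": 0, "claw": 0},
    {"tx": -0.6, "ty": -3.6, "tz": 0, "ax": 0, "ay": 0, "az": 0, "claw": 0},
    {"tx": -0.6, "ty": -3.6, "tz": 0, "ax": 0, "ay": 0, "az": 0, "claw": 0},
    {"tx": -0.6, "ty": -3.6, "tz": 0, "ax": 0, "ay": 0, "az": 0, "claw": 0},
    {"tx": -0.6, "ty": -3.6, "tz": 0, "ax": 0, "ay": 0, "az": 0, "claw": 0},
    {"tx": -0.6, "ty": -3.6, "tz": 0, "ax": 0, "ay": 0, "az": 0, "claw": 0}
  ]
}}

```text
time: 17.48
tcp_pos: [0.5704, -0.1521, 0.2198]
orientation: [[0.057, -0.998, -0.0], [-0.998, -0.057, -0.0], [0.0, 0.0, -1.0]]
contact_force: [1.0, -0.3, 0.1]
opening: -0.0001
```

Call:
{"fn": "drive_tool", "kwargs": {
  "moves": [
    {"tx": 0, "ty": -2.6, "tz": 0, "ax": 0, "ay": 0, "az": 0, "claw": 0},
    {"tx": 0, "ty": 0, "tz": -2, "ax": 0, "ay": 0, "az": 0, "claw": 0},
    {"tx": 0, "ty": 0, "tz": 0, "ax": 0, "ay": 0, "az": 0, "claw": 0},
    {"tx": 0, "ty": 0, "tz": 0, "ax": 0, "ay": 0, "az": 0, "claw": 0}
  ]
}}

```text
time: 17.82
tcp_pos: [0.5703, -0.1766, 0.1987]
orientation: [[0.056, -0.998, -0.003], [-0.998, -0.056, 0.0], [-0.0, 0.003, -1.0]]
contact_force: [0.6, -0.2, -1.0]
opening: 0.0001
```

```bash
python3 shot.py scene s10 190 370 290 480;python3 cyl.py s10 .641 -.005 .085 .06
```

```text
s10 605 dir [-0.0551  0.9985  0.0018] std 0.0025264581032195844 ends [ 0.6399 -0.0556  0.08  ] [0.6344 0.0428 0.0801] mid [ 0.6371 -0.0064  0.08  ] len 0.098545327718886
```

View pics/s10.png

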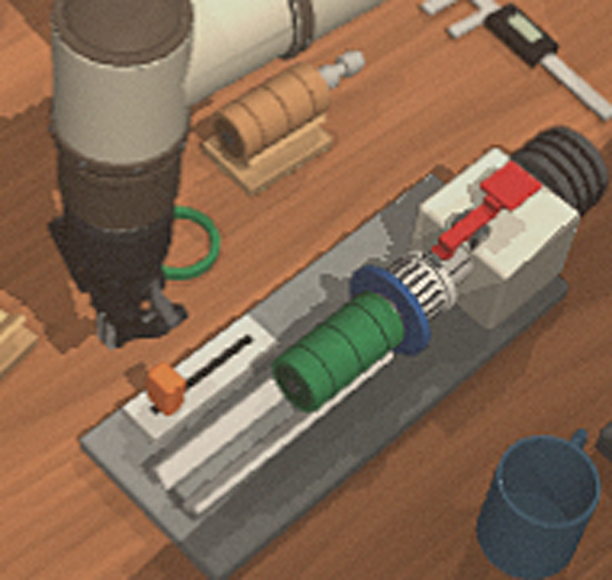

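The drum is unchanged, the flange at (390,300) forward over the socket, the catch paddle up, and the grip at (165,385). I descend behind the grip and push.

Call:
{"fn": "drive_tool", "kwargs": {
  "moves": [
    {"tx": 0, "ty": 0, "tz": -3.5, "ax": 0, "ay": 0, "az": 0, "claw": 0},
    {"tx": 0, "ty": 0, "tz": -3.5, "ax": 0, "ay": 0, "az": 0, "claw": 0},
    {"tx": 0, "ty": 0, "tz": -3.0, "ax": 0, "ay": 0, "az": 0, "claw": 0},
    {"tx": 0, "ty": 0, "tz": -1.5, "ax": 0, "ay": 0, "az": 0, "claw": 0},
    {"tx": 0, "ty": 0, "tz": -0.5, "ax": 0, "ay": 0, "az": 0, "claw": 0},
    {"tx": 0, "ty": 0, "tz": 0, "ax": 0, "ay": 0, "az": 0, "claw": 0},
    {"tx": -0.1, "ty": 1.2, "tz": 0, "ax": 0, "ay": 0, "az": 0, "claw": 0},
    {"tx": -0.1, "ty": 1.2, "tz": 0, "ax": 0, "ay": 0, "az": 0, "claw": 0},
    {"tx": 0, "ty": 0.8, "tz": 0, "ax": 0, "ay": 0, "az": 0, "claw": 0},
    {"tx": 0, "ty": 0, "tz": 0, "ax": 0, "ay": 0, "az": 0, "claw": 0}
  ]
}}

```text
time: 18.7
tcp_pos: [0.57, -0.1424, 0.0814]
orientation: [[0.06, -0.998, 0.003], [-0.998, -0.06, 0.0], [0.0, -0.003, -1.0]]
contact_force: [0.2, 0.3, -0.0]
opening: 0.0002
```

Call:
{"fn": "drive_tool", "kwargs": {
  "moves": [
    {"tx": -0.05, "ty": 0.8, "tz": 0, "ax": 0, "ay": 0, "az": 0, "claw": 0},
    {"tx": -0.05, "ty": 0.8, "tz": 0, "ax": 0, "ay": 0, "az": 0, "claw": 0},
    {"tx": -0.05, "ty": 0.8, "tz": 0, "ax": 0, "ay": 0, "az": 0, "claw": 0},
    {"tx": -0.05, "ty": 0.8, "tz": 0, "ax": 0, "ay": 0, "az": 0, "claw": 0},
    {"tx": -0.05, "ty": 0.8, "tz": 0, "ax": 0, "ay": 0, "az": 0, "claw": 0},
    {"tx": 0, "ty": 0, "tz": 0, "ax": 0, "ay": 0, "az": 0, "claw": 0}
  ]
}}

```text
time: 19.2
tcp_pos: [0.5666, -0.1027, 0.0797]
orientation: [[0.058, -0.998, -0.0], [-0.998, -0.058, 0.0], [-0.0, 0.0, -1.0]]
contact_force: [-0.4, -0.2, 0.8]
opening: 0.0002
```

Call:
{"fn": "drive_tool", "kwargs": {
  "moves": [
    {"tx": -0.05, "ty": 0.8, "tz": 0, "ax": 0, "ay": 0, "az": 0, "claw": 0},
    {"tx": -0.05, "ty": 0.8, "tz": 0, "ax": 0, "ay": 0, "az": 0, "claw": 0},
    {"tx": -0.05, "ty": 0.8, "tz": 0, "ax": 0, "ay": 0, "az": 0, "claw": 0},
    {"tx": -0.02, "ty": 0.4, "tz": 0, "ax": 0, "ay": 0, "az": 0, "claw": 0},
    {"tx": 0, "ty": 0, "tz": 0, "ax": 0, "ay": 0, "az": 0, "claw": 0}
  ]
}}

```text
time: 19.62
tcp_pos: [0.5648, -0.0752, 0.0796]
orientation: [[0.058, -0.998, -0.001], [-0.998, -0.058, 0.0], [-0.0, 0.001, -1.0]]
contact_force: [-0.2, 0.4, -0.4]
opening: -0.0002
```

```bash
python3 shot.py scene s11 190 370 290 480
```

```text
(no output)
```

View pics/s11.png

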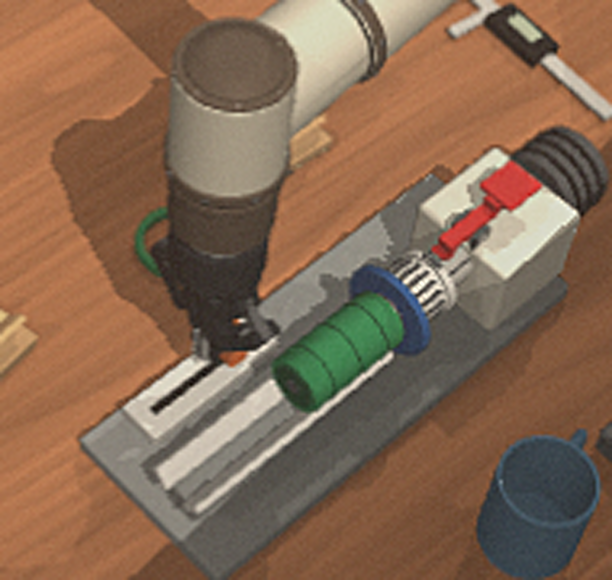

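The grip, seen at (235,355), is moving with the fingers. I push on to the stop.

Call:
{"fn": "drive_tool", "kwargs": {
  "moves": [
    {"tx": -0.03, "ty": 0.5, "tz": 0, "ax": 0, "ay": 0, "az": 0, "claw": 0},
    {"tx": -0.02, "ty": 0.4, "tz": 0, "ax": 0, "ay": 0, "az": 0, "claw": 0},
    {"tx": 0, "ty": 0, "tz": 0, "ax": 0, "ay": 0, "az": 0, "claw": 0}
  ]
}}

```text
time: 19.92
tcp_pos: [0.5644, -0.0668, 0.0796]
orientation: [[0.057, -0.998, -0.0], [-0.998, -0.057, 0.0], [-0.0, 0.0, -1.0]]
contact_force: [-0.3, 0.5, -0.4]
opening: 0.0
```

Call:
{"fn": "drive_tool", "kwargs": {
  "moves": [
    {"tx": -0.02, "ty": 0.3, "tz": 0, "ax": 0, "ay": 0, "az": 0, "claw": 0},
    {"tx": -0.02, "ty": 0.3, "tz": 0, "ax": 0, "ay": 0, "az": 0, "claw": 0},
    {"tx": 0, "ty": 0, "tz": 0, "ax": 0, "ay": 0, "az": 0, "claw": 0}
  ]
}}

```text
time: 20.17
tcp_pos: [0.5641, -0.0609, 0.0797]
orientation: [[0.057, -0.998, -0.0], [-0.998, -0.057, 0.0], [-0.0, 0.0, -1.0]]
contact_force: [-0.2, 0.2, -0.7]
opening: -0.0003
```

Call:
{"fn": "drive_tool", "kwargs": {
  "moves": [
    {"tx": -0.02, "ty": 0.3, "tz": 0, "ax": 0, "ay": 0, "az": 0, "claw": 0},
    {"tx": 0, "ty": 0, "tz": 0, "ax": 0, "ay": 0, "az": 0, "claw": 0},
    {"tx": 0, "ty": 0, "tz": 0, "ax": 0, "ay": 0, "az": 0, "claw": 0}
  ]
}}

```text
time: 20.42
tcp_pos: [0.5641, -0.0595, 0.0798]
orientation: [[0.057, -0.998, -0.0], [-0.998, -0.057, -0.002], [0.002, 0.0, -1.0]]
contact_force: [1.5, -7.3, -2.1]
opening: -0.0001
```

Call:
{"fn": "drive_tool", "kwargs": {
  "moves": [
    {"tx": -0.02, "ty": 0.2, "tz": 0, "ax": 0, "ay": 0, "az": 0, "claw": 0},
    {"tx": 0, "ty": 0, "tz": 0, "ax": 0, "ay": 0, "az": 0, "claw": 0},
    {"tx": 0, "ty": 0, "tz": 0, "ax": 0, "ay": 0, "az": 0, "claw": 0}
  ]
}}

```text
time: 20.67
tcp_pos: [0.564, -0.0592, 0.0799]
orientation: [[0.057, -0.998, -0.0], [-0.998, -0.057, -0.004], [0.004, 0.001, -1.0]]
contact_force: [2.6, -13.6, -2.6]
opening: -0.0001
```

The end stop is reached at 13.6 N. I back off, lift clear and check.

Call:
{"fn": "drive_tool", "kwargs": {
  "moves": [
    {"tx": 0.05, "ty": -1.2, "tz": 0, "ax": 0, "ay": 0, "az": 0, "claw": 0},
    {"tx": 0.05, "ty": -1.5, "tz": 0, "ax": 0, "ay": 0, "az": 0, "claw": 0},
    {"tx": 0, "ty": 0, "tz": 3, "ax": 0, "ay": 0, "az": 0, "claw": 0},
    {"tx": 0, "ty": 0, "tz": 4, "ax": 0, "ay": 0, "az": 0, "claw": 0},
    {"tx": 0, "ty": 0, "tz": 4, "ax": 0, "ay": 0, "az": 0, "claw": 0},
    {"tx": -1, "ty": -3.5, "tz": 1, "ax": 0, "ay": 0, "az": 0, "claw": 0},
    {"tx": -1, "ty": -3.5, "tz": 0, "ax": 0, "ay": 0, "az": 0, "claw": 0},
    {"tx": -1, "ty": -3.5, "tz": 0, "ax": 0, "ay": 0, "az": 0, "claw": 0},
    {"tx": 0, "ty": 0, "tz": 0, "ax": 0, "ay": 0, "az": 0, "claw": 0},
    {"tx": 0, "ty": 0, "tz": 0, "ax": 0, "ay": 0, "az": 0, "claw": 0}
  ]
}}

```text
time: 21.5
tcp_pos: [0.5341, -0.1897, 0.2]
orientation: [[0.054, -0.999, 0.001], [-0.999, -0.054, 0.001], [-0.001, -0.001, -1.0]]
contact_force: [1.1, 0.3, 0.2]
opening: 0.0002
```

```bash
python3 shot.py scene s12 190 370 290 480;python3 cyl.py s12 .641 -.005 .085 .06
python3 - <<'E'
from h import *
p=np.load('s12.npz');X=cloud(p);hsv=cv2.cvtColor(p['img'],cv2.COLOR_RGB2HSV);x,y,z=np.moveaxis(X,-1,0);H,S,V=np.moveaxis(hsv,-1,0)
def L(P):
    d=P-[.636,.0185,0];return np.c_[d[:,0]+.06*d[:,1],d[:,1]-.06*d[:,0],d[:,2]]
reg=(x>.5)&(x<.75)&(abs(y)<.3)
for n,m in {'org':(z>.066)&(H>6)&(H<20)&(S>150)&(y<.05)&(x<.6),'blue':(H>100)&(H<130)&(S>100)&(z>.05)&(y<.12)&(y>0),'red':(z>.12)&((H<6)|(H>174))&(S>150)&(y>.16)}.items():
    P=L(X[reg&m]);print(n,len(P),np.median(P,0),P.min(0),P.max(0))
E
```

```text
s12 612 dir [-0.0584  0.9983 -0.0059] std 0.002492469894135289 ends [ 0.6401 -0.0547  0.08  ] [0.6344 0.0419 0.0795] mid [ 0.6373 -0.0064  0.0798] len 0.09673268215607334
org 77 [-0.0736726  -0.05691632  0.07368801] [-0.08755723 -0.06613715  0.06617917] [-0.05860284 -0.04511337  0.07837974]
blue 71 [0.02074395 0.03408464 0.11537702] [-0.02353631  0.02922944  0.0597668 ] [0.04173323 0.04088419 0.12381035]
red 173 [0.00080719 0.16756814 0.13222926] [-0.01613701  0.14279725  0.12021625] [0.01767309 0.19409739 0.14069245]
```

View pics/s12.png

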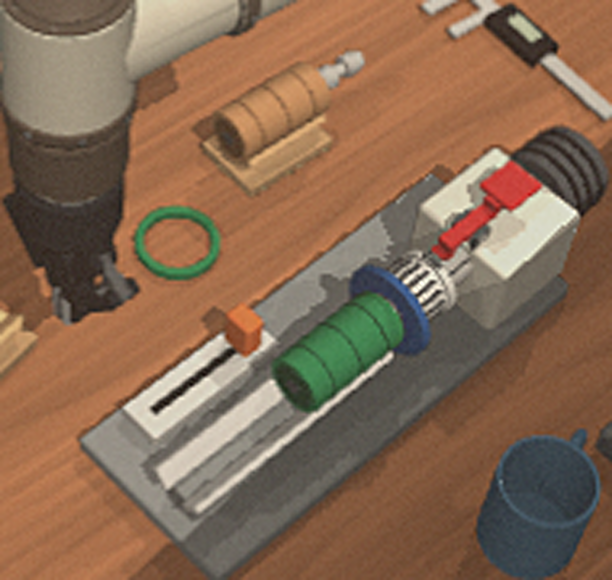

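The selector (245,330) is at the end of its slot (local y≈-56 mm, -55 expected). The flange is forward (about 30-38 mm), the paddle up at 132 mm, the drum home, and the other things are where they were. The arm is clear, so I hand in.

```bash
python3 -c "
from station import arm
print(arm.hand_in())"
```

```text
the job is handed in; nothing more can be done
None
```

The green polishing drum is fitted and locked, the selector is at its end stop, and the job was handed in at about 22 s of the 72 s allowed. No verdict was reported.

In order, I:
- pushed the sleeve back until the catch held it;
- laid the medium green drum in the trough and pushed it home, to a firm stop at about 15 N;
- pressed the paddle, and the picture showed the sleeve forward over the drum;
- slid the orange grip to its end stop, at about 14 N, and moved the arm clear.

The last picture gave these values, in polisher coordinates where a target is given:

| Check | Measured | Expected |
|---|---|---|
| Drum middle, world y | -6.4 mm | -6.5 mm |
| Drum axis yaw against the spindle | within about 0.002 rad | within 0.06 rad |
| Blue flange, y | about 29–41 mm | 30–38 mm |
| Paddle height | 132 mm | 133 mm |
| Selector grip, y | -56 to -57 mm | -55 mm |

The flange and grip spreads are within the camera noise of about 2–3 mm. In the last picture the tan drum, bangle and caliper look unmoved. The brush was outside that crop, but the arm never went near it.

The two cameras disagreed by about 2–4 mm on the polisher's position and by 0.015 rad on its yaw. I used a blended estimate, and the contact positions I felt agreed with it to within about 3 mm.

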